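Scan and rack the tins of inlay shell

ROBOT

A 6-joint arm with a two-finger parallel gripper is mounted at the origin on the work surface. World frame = base frame: x ahead of the robot, y to its left, z up, the work surface at z = 0. Lengths are in m, angles in rad, forces in N, time in s.
With the tool pointing down it reaches from about 0.35 to 0.85 m from the base axis. Payload 8.1 kg.
Tool frame: the origin (TCP) lies between the finger pads; the fingertips stand 25 mm ahead of it and the grasp point (between the pads) lies 6 mm ahead of it; z points along the fingers, y is the line along which they close (so a half turn about z gives the same grasp; the last joint's range is limited). The gripper opens to 93 mm and grips with 3 to 60 N. Pads are 15 mm wide; open, the fingers measure 128 mm over their backs; the gripper's body (75 mm by 188 mm) begins 65 mm behind the grasp point.
Start: joints at [-1.365, 0.13, 1.488, -0, 1.523, -0.085], TCP at [0.172, -0.575, 0.244] pointing down, gripper open.
Joint ranges: [-2.96, 2.96], [-0.89, 2.26], [0.02, 2.5], [-1.34, 4.48], [0, 2.73], [-2.66, 2.66]. Speed limits (rad/s): [2.39, 2.39, 2.79, 3.14, 3.14, 3.14].

INTERFACE

Orientations are given as a rotation vector (axis times angle).
In Python, from plant import robot gives the robot as it stands.
- The arm moves only by the tool arm_command, never from a script. Its argument "increments" is text: rows parted by semicolons, each of 5 numbers parted by spaces: the closure, from 0 (fully open) to 1 (shut), then the shift along the tool's x, y, z in mm, then the turn about the tool's z in rad. A call has 1 to 5 rows; each row is the pose to reach, as a shift and turn from the pose commanded when the call began, along the tool's axes at that moment; what a row does not reach only later rows make up. A row lasts 1/10 s, in which the tool goes at most 50 mm and 8.59 degrees, less where a joint would pass 70% of its speed; a pose out of reach is approached as far as the arm can. A call with a gripper value outside its range is refused whole. The fingers move at their own pace and stop on an object; "grip_force" is the grip in N (left out, the last holds). Time passes only in rows, so rows that repeat a pose let the fingers close. It gives the time, the measured TCP pose, the force, the opening and the grip force at its end, in the units of the state.
- robot.read_state(): the state, without advancing time (a new reading comes with each control period).
- robot.read_camera(name): name is "scene" or "top" or "wrist"; returns the picture (480x640x3 uint8, blue, green, red); there is no depth.
- robot.camera_model(name): a dict with "fx", "fy", "cx", "cy" (pixels), "eye" and "rotation" of the camera in the world. Camera axes: x right, y down, z forward; pixel columns grow to the right and rows downward; lengths in m; the calibration is good to about 2 mm. A picture is of the moment at which its call begins: read the wrist's pose just before it. camera_model takes no time and is no camera call; for the wrist camera it gives the pose at the moment of the call.
- robot.close_job(): hands the job in; it is judged then, once.
The state is a dict: "t": time; "q": joint angles; "dq": joint speeds; "joint_torque": joint torques, N m; "tool_pos": TCP position; "orientation": TCP orientation; "force": force on the tool from outside, world axes, zero at the start; "wrist_torque": the same for the moment, N m; "opening": finger opening in m; "gripper_force": force on a finger pad.
Only numpy, scipy, OpenCV 4.12 (cv2) and the standard library are available. Lean on these libraries where they do the work, as an engineer would, in place of code of your own. Each camera call takes 0.05 s, during which the arm holds its last target. There are 200 camera calls.

TASK

Book the tins of cut shell into stock one at a time, in order from the tallest and narrowest to the shortest and widest (not every size is there each day): stand the tin upright in the middle of the round black pad with its paper label squarely facing the scanner's window, let go of it and press the white trigger button on the scanner all the way down, then stand the tin upright in its own pocket of the wooden rack before you start on the next. The pockets are numbered by brass studs, one stud and the smallest pocket for the tallest tin, up to four studs and the largest pocket for the shortest. Leave the teapot, the teacup and the big shell alone.

Things in the scene. Friction and masses are not known exactly. Their poses are not given: they have to be found in the camera images.
- tin1: loose closed dark metal tin 1, the narrowest and tallest of four, may be absent: diameter 48 mm, 90 mm tall, 0.1 to 0.3 kg, heavy below. Origin: centre of its underside, z up, +x towards the middle of its one paper label: a white patch on one side of the wall, with a 14 mm wide paper tongue over the rim and across the lid to its centre, so that from above it shows which way the label faces
- tin2: loose closed dark metal tin 2, the second narrowest of four, may be absent: diameter 54 mm, 82 mm tall, 0.1 to 0.3 kg, heavy below. Origin: centre of its underside, z up, +x towards the middle of its one paper label: a white patch on one side of the wall, with a 14 mm wide paper tongue over the rim and across the lid to its centre, so that from above it shows which way the label faces
- tin3: loose closed dark metal tin 3, the second widest of four, may be absent: diameter 60 mm, 74 mm tall, 0.1 to 0.3 kg, heavy below. Origin: centre of its underside, z up, +x towards the middle of its one paper label: a white patch on one side of the wall, with a 14 mm wide paper tongue over the rim and across the lid to its centre, so that from above it shows which way the label faces
- tin4: loose closed dark metal tin 4, the widest and shortest of four, may be absent: diameter 66 mm, 66 mm tall, 0.1 to 0.3 kg, heavy below. Origin: centre of its underside, z up, +x towards the middle of its one paper label: a white patch on one side of the wall, with a 14 mm wide paper tongue over the rim and across the lid to its centre, so that from above it shows which way the label faces
- scanner: fixed label scanner, place and yaw vary: base plate 215 x 96 x 6 mm, from 50 mm behind (-x) the pad centre to 165 mm ahead; at +x a grey block 60 x 80 mm, top at 66 mm, its front face with the dark window 95 mm from the pad centre, looking along -x over the pad. Origin: at table height under the pad centre; +x from pad to block, z up
- pad (a point): centre of the flat black round pad (80 mm across) on the scanner's base plate where a tin is stood, top 6 mm above the table
- window (a point): centre of the scanner's window, on the front face of the block, 40 mm above the table, 95 mm from the pad centre
- trigger_top (a point): centre of the top of the white round trigger button (34 mm across) on top of the scanner block, 90 mm above the table when out; pressed straight down
- trigger (a joint): travel of the trigger in m: 0 out, 0.008 fully in; spring, about 5 N fully in, comes back when let go
- rack: fixed wooden rack, place and yaw vary, 100 mm deep (x), 308 mm long (y), 30 mm high. Four square pockets in a row along y, numbered 1 to 4 from the +y end by 1 to 4 brass studs on their -x wall (the robot's side); pocket 1 smallest, 4 largest, each 10 mm wider than the tin of its number; 8 mm walls between. Origin: centre of its underside, z up
- pocket1 (a point): centre of the floor of pocket 1, 58 mm square inside and 25 mm deep, floor 5 mm above the table; takes tin 1
- pocket2 (a point): centre of the floor of pocket 2, 64 mm square inside and 25 mm deep, floor 5 mm above the table; takes tin 2
- pocket3 (a point): centre of the floor of pocket 3, 70 mm square inside and 25 mm deep, floor 5 mm above the table; takes tin 3
- pocket4 (a point): centre of the floor of pocket 4, 76 mm square inside and 25 mm deep, floor 5 mm above the table; takes tin 4
- teapot: bystander: small blue teapot, body 92 mm across, about 150 mm over spout and handle, 92 mm tall; origin at the centre of its underside
- teacup: bystander: white teacup 64 mm across and 42 mm tall; origin at the centre of its underside
- shell: bystander: big white flat shell, 100 mm across and 35 mm tall; origin at the centre of its underside

How it is judged:
On the way, in this order (a step that is already met when the one before it is completed fails the run):
1. tin 1 stands on the pad, let go, label facing the window (within about 13 degrees), and the trigger is pressed down (over 5 of 8 mm) (horizontal distance between tin1 and pad below 0.02 m and z of tin1 in the frame of pad below 0.003 m and angle between tin1's own z axis and vertical below 0.1 rad and x of window in the frame of tin1 above 0.05 m and y of window in the frame of tin1 between -0.022 and 0.022 m and contact force between the fingers and tin1 below 0.3 N and z of trigger_top in the frame of tin1 below 0.079 m), for 0.1 s.
2. tin 1 stands upright and let go on the floor of pocket 1 (horizontal distance between tin1 and pocket1 below 0.0095 m and distance between tin1 and pocket1 below 0.0105 m and angle between tin1's own z axis and vertical below 0.1 rad and linear speed of tin1 below 0.03 m/s and contact force between the fingers and tin1 below 0.3 N), for 0.2 s.
3. tin 2 stands on the pad, let go, label facing the window (within about 13 degrees), and the trigger is pressed down (over 5 of 8 mm) (horizontal distance between tin2 and pad below 0.02 m and z of tin2 in the frame of pad below 0.003 m and angle between tin2's own z axis and vertical below 0.1 rad and x of window in the frame of tin2 above 0.05 m and y of window in the frame of tin2 between -0.022 and 0.022 m and contact force between the fingers and tin2 below 0.3 N and z of trigger_top in the frame of tin2 below 0.079 m), for 0.1 s.
4. tin 2 stands upright and let go on the floor of pocket 2 (horizontal distance between tin2 and pocket2 below 0.0095 m and distance between tin2 and pocket2 below 0.0105 m and angle between tin2's own z axis and vertical below 0.1 rad and linear speed of tin2 below 0.03 m/s and contact force between the fingers and tin2 below 0.3 N), for 0.2 s.
5. tin 3 stands on the pad, let go, label facing the window (within about 13 degrees), and the trigger is pressed down (over 5 of 8 mm) (horizontal distance between tin3 and pad below 0.02 m and z of tin3 in the frame of pad below 0.003 m and angle between tin3's own z axis and vertical below 0.1 rad and x of window in the frame of tin3 above 0.05 m and y of window in the frame of tin3 between -0.022 and 0.022 m and contact force between the fingers and tin3 below 0.3 N and z of trigger_top in the frame of tin3 below 0.079 m), for 0.1 s.
6. tin 3 stands upright and let go on the floor of pocket 3 (horizontal distance between tin3 and pocket3 below 0.0095 m and distance between tin3 and pocket3 below 0.0105 m and angle between tin3's own z axis and vertical below 0.1 rad and linear speed of tin3 below 0.03 m/s and contact force between the fingers and tin3 below 0.3 N), for 0.2 s.
7. tin 4 stands on the pad, let go, label facing the window (within about 13 degrees), and the trigger is pressed down (over 5 of 8 mm) (horizontal distance between tin4 and pad below 0.02 m and z of tin4 in the frame of pad below 0.003 m and angle between tin4's own z axis and vertical below 0.1 rad and x of window in the frame of tin4 above 0.05 m and y of window in the frame of tin4 between -0.022 and 0.022 m and contact force between the fingers and tin4 below 0.3 N and z of trigger_top in the frame of tin4 below 0.079 m), for 0.1 s.
8. tin 4 stands upright and let go on the floor of pocket 4 (horizontal distance between tin4 and pocket4 below 0.0095 m and distance between tin4 and pocket4 below 0.0105 m and angle between tin4's own z axis and vertical below 0.1 rad and linear speed of tin4 below 0.03 m/s and contact force between the fingers and tin4 below 0.3 N), for 0.2 s.
At the end, for the whole second after the job is handed in: every tin that is there stands upright (within 6 degrees), released and at rest on the floor of the pocket of its own number (its underside within 9.5 mm sideways of the pocket's centre) (all of step 2 and all of step 4 and all of step 6 and all of step 8); the robot touches nothing.
It fails at once if the teapot is pushed more than 30 mm or tipped (distance of teapot from where it was at the start of the episode above 0.03 m or angle between teapot's own z axis and vertical above 0.35 rad).
It fails at once if the teacup is pushed more than 30 mm or tipped (distance of teacup from where it was at the start of the episode above 0.03 m or angle between teacup's own z axis and vertical above 0.35 rad).
It fails at once if the shell is pushed more than 30 mm or tipped (distance of shell from where it was at the start of the episode above 0.03 m or angle between shell's own z axis and vertical above 0.35 rad).
Of tin1, tin2, tin3, tin4 only 3 to 4 are there at a start; the rules pass over those that are not, and their reading is None.
At some moment in a run one of tin1, tin2, tin3, tin4 may be knocked a few centimetres aside while the robot is not near it.
Once in a run the grip may slacken for a moment while it holds something.
It also fails if it takes over 210 s, if anything falls off the work surface, if the arm or the gripper's body presses on something with over 40 N, if the wrist force passes 120 N, or if a joint passes its speed limit or range.

## Working session

There is one attempt and no reset: what is moved stays moved. The work goes in short steps, Python scripts to look and compute and a tool call to move; the robot and the scene stay as the last step left them, time stands still between calls to the robot, and variables do not carry over. Pictures are saved under pics/ and viewed, at most 14 in all, crops included, and the job is handed in when it is done.

Besides the shell and the picture viewer there is one more tool, called as name(argument=value, ...) on one line, values as JSON. arm_command: Moves the arm, as the interface text tells. Its arguments: {"type":"object","properties":{"increments":{"type":"string"},"grip_force":{"type":"number"}},"required":["increments"]}

```bash
mkdir -p pics; ls; python3 - <<'E'
from plant import robot
import cv2,numpy as np
s=robot.read_state();print({k:np.round(v,3) for k,v in s.items()})
for n in("top","scene"):
    cv2.imwrite(f"pics/{n}0.png",robot.read_camera(n))
    print(n,robot.camera_model(n))
print(robot.camera_model("wrist"))
E
```

```text
pics
{'t': np.float64(0.0), 'q': array([-1.365,  0.131,  1.489,  0.   ,  1.523, -0.085]), 'dq': array([-0.   , -0.   ,  0.002, -0.   , -0.001, -0.   ]), 'joint_torque': array([ 2.0000e-03, -5.5985e+01, -4.9176e+01,  7.7000e-02,  3.5000e-02,
       -0.0000e+00]), 'tool_pos': array([ 0.172, -0.574,  0.243]), 'orientation': array([-3.107, -0.455,  0.   ]), 'force': array([ 0.402,  0.72 , -1.76 ]), 'wrist_torque': array([-0.01 , -0.06 , -0.049]), 'gripper_force': np.float64(0.0), 'opening': np.float64(0.093)}
top {'fx': 547.6688989095677, 'fy': 547.6688989095677, 'cx': 321.54593196067196, 'cy': 239.17248467689558, 'eye': array([0.35366972, 0.00287322, 1.17726547]), 'rotation': array([-2.19708525,  2.0015202 , -0.22885356])}
scene {'fx': 514.9129138078744, 'fy': 514.9129138078744, 'cx': 318.5008147325705, 'cy': 244.70622701716007, 'eye': array([0.97169009, 0.64047675, 1.01379585]), 'rotation': array([-0.75337123, -2.69827119,  0.95246239])}
{'fx': 408.64163490629466, 'fy': 408.64163490629466, 'cx': 321.01404580500514, 'cy': 244.5693848928599, 'eye': array([ 0.24603198, -0.55237126,  0.38408559]), 'rotation': array([ 2.33052789, -1.73456964, -0.25003783])}
```

View pics/top0.png

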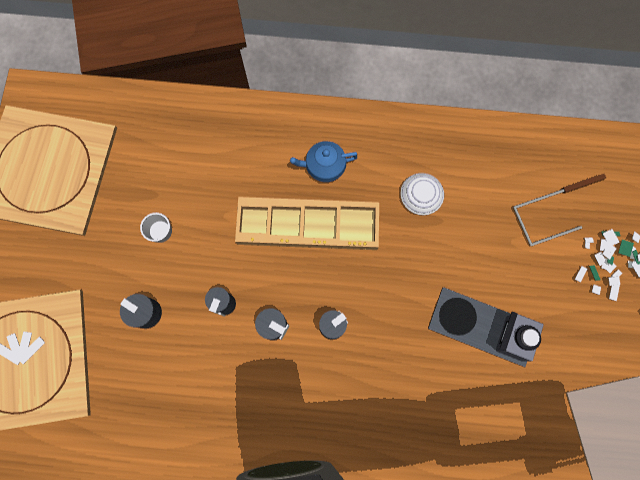

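View pics/scene0.png

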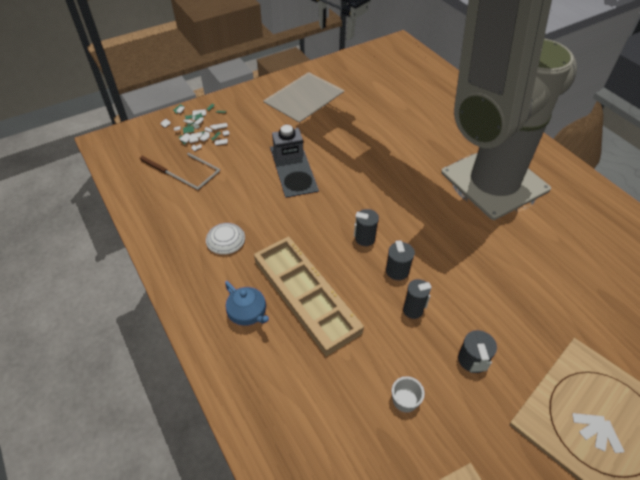

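```bash
cat > h.py <<'E'
from plant import robot
import cv2,numpy as np
from scipy.spatial.transform import Rotation as R
def cam(n):
    m=robot.camera_model(n);return m,R.from_rotvec(m['rotation']).as_matrix()
def ray(n,px,z,m=None):
    m,Rm=m or cam(n);px=np.atleast_2d(px).astype(float)
    d=np.c_[(px[:,0]-m['cx'])/m['fx'],(px[:,1]-m['cy'])/m['fy'],np.ones(len(px))]@Rm.T
    return m['eye']+d*((z-m['eye'][2])/d[:,2])[:,None]
def proj(n,P,m=None):
    m,Rm=m or cam(n);c=(np.atleast_2d(P)-m['eye'])@Rm
    return np.c_[m['fx']*c[:,0]/c[:,2]+m['cx'],m['fy']*c[:,1]/c[:,2]+m['cy']]
def tool():
    s=robot.read_state();Rt=R.from_rotvec(s['orientation']).as_matrix()
    return s,np.array(s['tool_pos']),Rt
def wrap(a,p=2*np.pi): return (a+p/2)%p-p/2
def go(x,y,z,yaw=None,half=True):
    """shift for tool: z = grasp point height; yaw= world angle of tool y axis (closing line)"""
    s,p,Rt=tool(); t=np.array([x,y,z+.006])
    d=Rt.T@(t-p)*1000; cur=np.arctan2(Rt[1,1],Rt[0,1])
    a=0 if yaw is None else -wrap(yaw-cur,np.pi if half else 2*np.pi)
    print('t',round(s['t'],2),'shift',d.round(1),'turn',round(a,3),'cur yaw',round(cur,3),'q6',round(s['q'][5],2),'F',s['force'].round(1),'open',round(s['opening'],4))
E
python3 - <<'E'
from h import *
im=cv2.imread('pics/top0.png')
hsv=cv2.cvtColor(im,cv2.COLOR_BGR2HSV)
a=im[270:360,110:370];b=im[275:375,420:560];
cv2.imwrite('pics/a.png',np.vstack([cv2.resize(a,None,fx=3,fy=3,interpolation=cv2.INTER_CUBIC),np.pad(cv2.resize(im[185:255,225:390],None,fx=4,fy=4,interpolation=cv2.INTER_CUBIC),((0,0),(0,120),(0,0)))]))
cv2.imwrite('pics/b.png',cv2.resize(b,None,fx=5,fy=5,interpolation=cv2.INTER_CUBIC))
for p in[(220,295),(209,300),(271,318),(333,320),(145,320),(130,300),(458,315)]:print(p,im[p[1],p[0]],hsv[p[1],p[0]])
E
```

```text
(220, 295) [104  96  89] [106  37 104]
(209, 300) [101  95  91] [108  25 101]
(271, 318) [105  99  92] [104  32 105]
(333, 320) [238 233 234] [126   5 238]
(145, 320) [95 90 84] [104  30  95]
(130, 300) [93 85 81] [110  33  93]
(458, 315) [40 38 37] [110  19  40]
```

View pics/a.png

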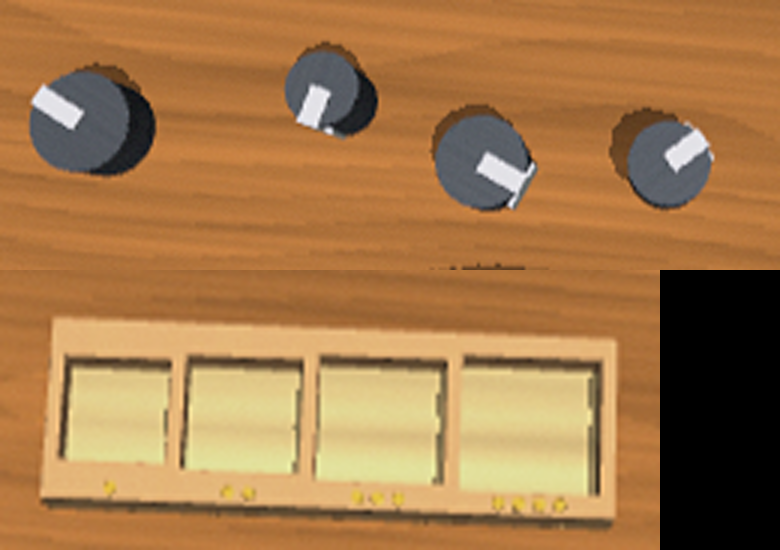

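View pics/b.png

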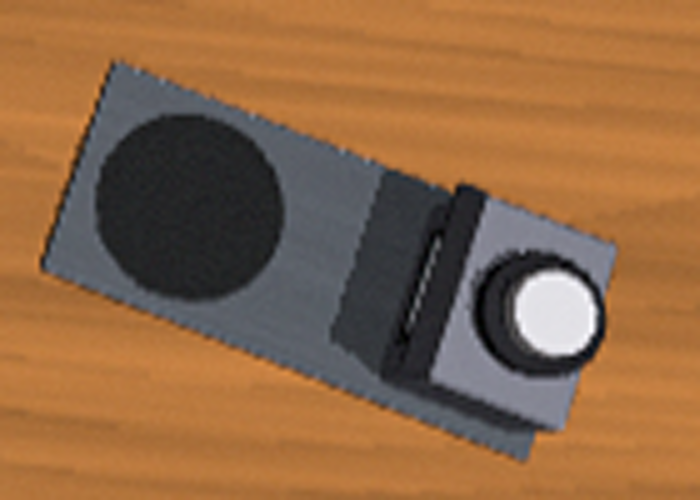

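```bash
cat >> h.py <<'E'
from scipy.optimize import least_squares
D={1:(.048,.090),2:(.054,.082),3:(.060,.074),4:(.066,.066)}
def circ(P,r):
    f=lambda c:np.hypot(*(P[:,:2]-c).T)-r
    s=least_squares(f,P[:,:2].mean(0),loss='soft_l1',f_scale=.001);return s.x,np.sqrt(np.mean(f(s.x)**2))
def comps(mask,lo,hi):
    n,l,st,c=cv2.connectedComponentsWithStats(mask.astype(np.uint8))
    return [(l==i,c[i],st[i,4]) for i in range(1,n) if lo<st[i,4]<hi]
def edge(m): return max(cv2.findContours(m.astype(np.uint8),cv2.RETR_EXTERNAL,cv2.CHAIN_APPROX_NONE)[0],key=len)[:,0]
def lid(n,im,uv,k,zb=0.,win=None,m=None):
    """lid of tin k near pixel uv, standing at zb"""
    hsv=cv2.cvtColor(im,cv2.COLOR_BGR2HSV).astype(int);m=m or cam(n)
    g=(hsv[...,1]<70)&(hsv[...,2]>72)
    Y,X=np.mgrid[:480,:640];w=win or 40
    g&=(abs(X-uv[0])<w)&(abs(Y-uv[1])<w)
    c=max(comps(g,20,1e6),key=lambda c:c[2])[0]
    e=edge(c);v=hsv[e[:,1],e[:,0],2]
    e=e[v<150];r=D[k][0]/2;z=zb+D[k][1]
    cc,rm=circ(ray(n,e,z,m),r)
    ys,xs=np.nonzero(c&(hsv[...,2]>170));W=ray(n,np.c_[xs,ys],z,m)[:,:2]-cc
    W=W[np.hypot(*W.T)<.9*r];a=W.mean(0)
    return cc,np.arctan2(a[1],a[0]),rm
E
python3 - <<'E'
from h import *
im=cv2.imread('pics/top0.png');hsv=cv2.cvtColor(im,cv2.COLOR_BGR2HSV).astype(int)
for k,uv in{1:(220,300),2:(333,324),3:(271,323),4:(140,311)}.items():
    c,a,rm=lid('top',im,uv,k,win=35);print(k,c.round(4),round(a,3),round(rm*1000,2))
    for kk in D:
        pass
g=(hsv[...,1]<90)&(hsv[...,2]<50);Y,X=np.mgrid[:480,:640]
m=[c for c in comps(g&(abs(X-458)<28)&(abs(Y-316)<28),200,1e5)][0][0]
c,rm=circ(ray('top',edge(m),.006),.04);print('pad',c.round(4),rm*1000)
m=comps((hsv[...,1]<40)&(hsv[...,2]>200)&(abs(X-531)<15)&(abs(Y-337)<15),50,1e5)[0][0]
b,rm=circ(ray('top',edge(m),.09),.017);print('btn',b.round(4),rm*1000,'dist',np.hypot(*(b-c)),'yaw',np.arctan2(*(b-c)[::-1]))
# rack: pale
print(hsv[202,300],hsv[240,236],hsv[222,320],hsv[190,300])
m=(hsv[...,2]>185)&(hsv[...,1]<150)&(X>225)&(X<390)&(Y>190)&(Y<255)
m=max(comps(m,50,1e5),key=lambda c:c[2])[0]
P=ray('top',edge(m),.03)[:,:2]
(cx,cy),(w,h),a=cv2.minAreaRect((P*1000).astype(np.float32));print('rack',cx,cy,w,h,a)
# pocket openings at rim
cn,_=cv2.findContours(m.astype(np.uint8),cv2.RETR_CCOMP,cv2.CHAIN_APPROX_NONE)
for q in cn:
    if len(q)>60:
        r=cv2.minAreaRect((ray('top',q[:,0],.03)[:,:2]*1000).astype(np.float32));print(np.round(r[0],1),np.round(r[1],1),round(r[2],1))
E
```

```text
1 [0.4577 0.2162] 2.874 2.89
2 [ 0.4314 -0.0174] -0.827 0.8
3 [0.4214 0.1062] -2.011 2.21
4 [0.4233 0.3799] 1.124 0.92
pad [ 0.4783 -0.2817] 1.8799341040259472
btn [ 0.44   -0.4064] 2.355882349550898 dist 0.13049203735873435 yaw -1.8685000560551912
[ 17 121 229] [ 16 119 233] [ 24  92 228] [ 14 171 171]
rack 649.5902099609375 55.714202880859375 101.12203216552734 307.9936218261719 3.081026077270508
[649.6  55.7] [101.1 308. ] 3.1
[654.9 -53.4] [80.4 78.9] 3.0
[650.3  27.1] [75.7 71.9] 4.9
[646.8 103.6] [68.  68.3] 3.3
[643.2 172.9] [61.3 61.7] 2.3
```

```bash
cat >> h.py <<'E'
def turns(k,xy,lab,pad,scan):
    q1=np.arctan2(xy[1],xy[0]);q2=np.arctan2(pad[1],pad[0]);d=wrap(scan-lab)
    for dd in(d,d-2*np.pi*np.sign(d)):
        dq=(q2-q1)-dd
        print('tin',k,'q6 start',round(-dq/2,3),'carry q6 change',round(dq,3),'grasp yaw',round(q1+dq/2,3))
E
python3 - <<'E'
from h import *
im=cv2.imread('pics/top0.png');hsv=cv2.cvtColor(im,cv2.COLOR_BGR2HSV).astype(int)
g=((hsv[...,1]<90)|(hsv[...,2]<45)).astype(np.uint8);g[:270]=0;g[:,:415]=0;g[380:]=0;g[:,555:]=0
m=max(comps(g,50,1e6),key=lambda c:c[2])[0];e=edge(m)
q=cv2.approxPolyDP(e[:,None],4,True)[:,0];print(q.tolist())
P=ray('top',q,.006)[:,:2];print(P.round(4).tolist())
# long edges: fit lines to contour pts near crop lines
for A,B in(((428.5,328.6),(526,367)),((443,287.2),(505,311))):
    A,B=np.array(A),np.array(B);u=(B-A)/np.hypot(*(B-A));r=e-A
    s=r@u;dd=abs(r@np.array([-u[1],u[0]]));ee=e[(dd<3)&(s>5)&(s<np.hypot(*(B-A))-5)]
    l=cv2.fitLine(ray('top',ee,.006)[:,:2].astype(np.float32),cv2.DIST_HUBER,0,.01,.01).ravel();a=np.arctan2(l[1],l[0]);print('edge yaw',wrap(a+1.87,np.pi)-1.87,l[2:],len(ee))
turns(1,(.4577,.2162),2.874,(.478,-.282),-1.86)
go(.50,-.2,.25)
E
```

```text
[[442, 288], [428, 328], [523, 366], [532, 360], [542, 323]]
[[0.5347, -0.2465], [0.4468, -0.2207], [0.3868, -0.4222], [0.4008, -0.4409], [0.4798, -0.4615]]
edge yaw -1.8580997 [ 0.41576025 -0.32621253] 88
edge yaw -1.8579962 [ 0.5161719  -0.31585214] 53
tin 1 q6 start 1.262 carry q6 change -2.523 grasp yaw -0.82
tin 1 q6 start -1.88 carry q6 change 3.76 grasp yaw 2.321
t 0.1 shift [ 421.6 -264.6  -12.8] turn 0 cur yaw -1.28 q6 -0.09 F [-0.   0.2 -1. ] open 0.0932
```

arm_command(increments="0 211 -132 -10 0;0 211 -132 -10 0;0 211 -132 -10 0;0 211 -132 -10 0;0 211 -132 -10 0")

```text
t: 0.6
tool_pos: [0.3371, -0.386, 0.2533]
orientation: [-3.108, -0.455, 0.0]
force: [0.8, -0.4, -0.7]
opening: 0.0929
gripper_force: 0.0
```

arm_command(increments="0 211 -132 0 0;0 211 -132 0 0;0 211 -132 0 0;0 211 -132 0 0;0 211 -132 0 0")

```text
t: 1.1
tool_pos: [0.5015, -0.1989, 0.2534]
orientation: [-3.108, -0.455, 0.0]
force: [0.3, -1.6, 0.3]
opening: 0.0932
gripper_force: 0.0
```

```bash
python3 - <<'E'
from h import *
go(.4577,.2162,.2)
E
```

```text
t 1.1 shift [  77.1 -410.2   47.4] turn 0 cur yaw -1.28 q6 0.81 F [ 0.3 -1.6  0.3] open 0.0932
```

arm_command(increments="0 39 -205 24 0;0 39 -205 24 0;0 39 -205 24 0;0 39 -205 24 0;0 39 -205 24 0")

```text
t: 1.6
tool_pos: [0.4778, 0.011, 0.2285]
orientation: [-3.106, -0.462, 0.003]
force: [0.4, -0.6, 0.4]
opening: 0.093
gripper_force: 0.0
```

arm_command(increments="0 38 -205 0 -0.46;0 38 -205 0 -0.46;0 38 -205 0 -0.46;0 38 -205 0 -0.46;0 38 -205 0 -0.46")

```text
t: 2.1
tool_pos: [0.4559, 0.2178, 0.2295]
orientation: [-2.919, -1.158, 0.0]
force: [-0.6, -1.3, 0.4]
opening: 0.0932
gripper_force: 0.0
```

arm_command(increments="0 0 0 0 -0.06;0 0 0 0 -0.06")

```text
t: 2.3
tool_pos: [0.4569, 0.2136, 0.2293]
orientation: [2.886, 1.241, -0.001]
force: [-0.6, 0.4, -0.7]
opening: 0.0932
gripper_force: 0.0
```

```bash
python3 - <<'E'
from h import *
m=cam('wrist');im=robot.read_camera('wrist');cv2.imwrite('pics/w1.png',im)
p=proj('wrist',[[.4577,.2162,.09]],m)[0];print(p)
go(.4577,.2162,.065)
t=robot.read_camera('top');cv2.imwrite('pics/t1.png',t)
E
```

```text
[319.88659778 235.31695213]
t 2.35 shift [  2.7  -1.6 158.4] turn 0 cur yaw -0.761 q6 1.1 F [0.8 0.2 0.1] open 0.093
```

View pics/w1.png

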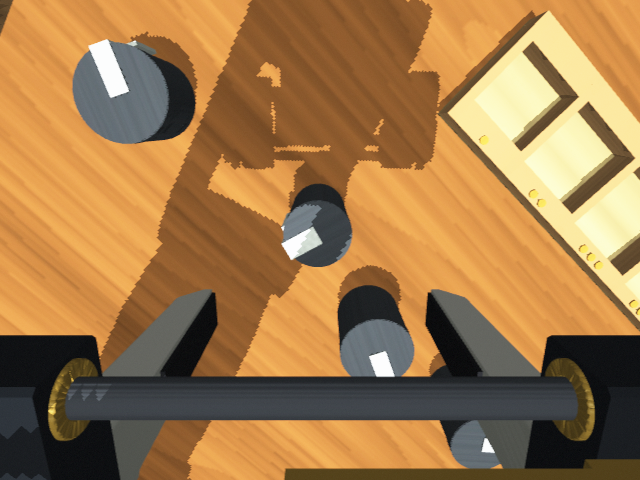

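```bash
sed -i 's/def lid(n,im,uv,k,zb=0.,win=None,m=None):/def lid(n,im,uv,k,zb=0.,win=None,m=None,vt=72):/; s/hsv\[...,2\]>72)/hsv[...,2]>vt)/' h.py; python3 - <<'E'
from h import *
m=cam('wrist');im=cv2.imread('pics/w1.png')
hsv=cv2.cvtColor(im,cv2.COLOR_BGR2HSV)
for y in(190,200,215,225,245,260):print(y,hsv[y,[310,330]].tolist())
for vt in(40,55,72):
    c,a,rm=lid('wrist',im,(317,233),1,win=38,m=m,vt=vt);print(c.round(4),a,rm)
E
```

```text
190 [[98, 29, 35], [100, 42, 36]]
200 [[98, 30, 34], [98, 29, 35]]
215 [[105, 30, 135], [105, 29, 71]]
225 [[101, 32, 136], [97, 35, 65]]
245 [[60, 12, 220], [99, 38, 68]]
260 [[107, 34, 67], [102, 38, 68]]
[0.4573 0.2181] 2.944833374398904 0.00046990150129907614
[0.4571 0.218 ] 2.928766428250002 0.00044054989559097273
[0.4443 0.2359] -1.621457110909069 0.008343846929113559
```

arm_command(increments="0 4 -3 50 0;0 4 -3 100 0;0 4 -3 140 0;0 4 -3 158 0;0 4 -3 158 0")

```text
t: 2.9
tool_pos: [0.4549, 0.2169, 0.068]
orientation: [-2.888, -1.235, 0.011]
force: [-0.8, 0.2, 0.2]
opening: 0.093
gripper_force: 0.0
```

arm_command(increments="1 0 0 0 0;1 0 0 0 0;1 0 0 0 0;1 0 0 0 0;1 0 0 0 0", grip_force=30)

```text
t: 3.4
tool_pos: [0.458, 0.2191, 0.0725]
orientation: [2.887, 1.239, 0.002]
force: [-0.1, 0.7, 0.7]
opening: 0.0576
gripper_force: 0.0
```

arm_command(increments="1 0 0 0 0;1 0 0 0 0;1 0 0 0 0;1 0 0 0 0")

```text
t: 3.8
tool_pos: [0.4576, 0.2191, 0.0719]
orientation: [-2.887, -1.239, -0.001]
force: [0.3, 0.2, 3.3]
opening: 0.0478
gripper_force: 30.0
```

arm_command(increments="1 0 0 -40 0;1 0 0 -80 0;1 0 0 -100 0;1 0 0 -100 0")

```text
t: 4.2
tool_pos: [0.4595, 0.2197, 0.1751]
orientation: [2.887, 1.239, 0.01]
force: [-0.3, 0.7, -1.1]
opening: 0.0477
gripper_force: 30.0
```

```bash
python3 - <<'E'
from h import *
go(.4785,-.2815,.17)
E
```

```text
t 4.2 shift [-350.2  359.1   -1.8] turn 0 cur yaw -0.76 q6 1.11 F [-0.3  0.7 -1.1] open 0.0477
```

arm_command(increments="1 -117 120 -20 0;1 -117 120 -20 0;1 -117 120 -20 0;1 -117 120 -20 0")

```text
t: 4.6
tool_pos: [0.4628, 0.048, 0.1899]
orientation: [2.888, 1.236, -0.004]
force: [0.5, 1.0, -1.7]
opening: 0.0475
gripper_force: 30.0
```

arm_command(increments="1 -117 120 0 0;1 -117 120 0 0;1 -117 120 0 0;1 -117 120 0 0")

```text
t: 5.0
tool_pos: [0.4688, -0.1197, 0.1892]
orientation: [-2.888, -1.234, 0.004]
force: [0.1, 1.1, -2.3]
opening: 0.0476
gripper_force: 30.0
```

arm_command(increments="1 -116 119 0 -0.74;1 -116 119 0 -0.74;1 -116 119 0 -0.74;1 -116 119 0 -0.74;1 -116 119 0 -0.74")

```text
t: 5.5
tool_pos: [0.475, -0.2851, 0.1887]
orientation: [-2.261, -2.177, 0.002]
force: [-0.4, 0.1, -0.8]
opening: 0.0477
gripper_force: 30.0
```

arm_command(increments="1 0 0 0 -0.74;1 0 0 0 -0.74;1 0 0 0 -0.74;1 0 0 0 -0.74;1 0 0 0 -0.74")

```text
t: 6.0
tool_pos: [0.4755, -0.2814, 0.1887]
orientation: [-1.315, -2.849, -0.001]
force: [-0.8, 0.0, -0.3]
opening: 0.0478
gripper_force: 30.0
```

arm_command(increments="1 0 0 0 0;1 0 0 0 0")

```text
t: 6.2
tool_pos: [0.4758, -0.2816, 0.1898]
orientation: [-1.331, -2.843, -0.001]
force: [0.3, -0.4, -1.9]
opening: 0.0476
gripper_force: 30.0
```

```bash
python3 - <<'E'
from h import *
go(.4785,-.2815,.072,.73)
m=cam('wrist');im=robot.read_camera('wrist');cv2.imwrite('pics/w2.png',im)
c=cam('top');t=robot.read_camera('top');cv2.imwrite('pics/t2.png',t)
E
```

```text
t 6.2 shift [ -1.9   2.2 111.8] turn -0.035 cur yaw 0.695 q6 -1.32 F [ 0.3 -0.4 -1.9] open 0.0476
```

View pics/w2.png

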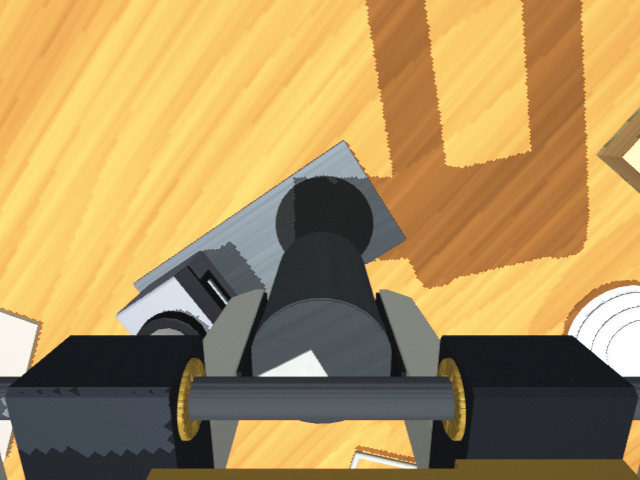

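arm_command(increments="1 -2 2 50 -0.02;1 -2 2 90 -0.02;1 -2 2 105 -0.02;1 -2 2 111 -0.02;1 -2 2 112 -0.02")

```text
t: 6.8
tool_pos: [0.4796, -0.2826, 0.0801]
orientation: [1.298, 2.861, -0.0]
force: [0.7, 0.3, -1.2]
opening: 0.0476
gripper_force: 30.0
```

arm_command(increments="1 0 0 0 0;1 0 0 0 0")

```text
t: 7.0
tool_pos: [0.4807, -0.2833, 0.0819]
orientation: [1.296, 2.858, -0.001]
force: [0.2, 0.4, -1.2]
opening: 0.048
gripper_force: 30.0
```

```bash
python3 - <<'E'
from h import *
go(.4785,-.2815,.072,.73)
E
```

```text
t 7.0 shift [ 2.8 -0.5  3.9] turn -0.011 cur yaw 0.719 q6 -1.34 F [ 0.2  0.4 -1.2] open 0.048
```

arm_command(increments="1 0 0 2 0;1 0 0 3 0;1 0 0 3 0")

```text
t: 7.3
tool_pos: [0.4801, -0.2828, 0.0778]
orientation: [1.296, 2.86, -0.0]
force: [-0.7, 0.5, 4.0]
opening: 0.0479
gripper_force: 30.0
```

arm_command(increments="1 0 0 0 0;1 0 0 0 0")

```text
t: 7.5
tool_pos: [0.4801, -0.2828, 0.0779]
orientation: [1.296, 2.86, -0.0]
force: [0.5, 0.8, 5.8]
opening: 0.0476
gripper_force: 30.0
```

arm_command(increments="0.25 0 0 0 0;0.25 0 0 0 0;0.25 0 0 0 0;0.25 0 0 -30 0;0.25 0 0 -75 0")

```text
t: 8.0
tool_pos: [0.477, -0.2807, 0.1486]
orientation: [-1.294, -2.854, -0.002]
force: [-0.2, -0.3, -0.6]
opening: 0.0698
gripper_force: 0.0
```

arm_command(increments="1 0 0 -10 0;1 0 0 -10 0")

```text
t: 8.2
tool_pos: [0.4808, -0.2834, 0.1643]
orientation: [1.295, 2.857, -0.002]
force: [0.7, 0.3, 0.6]
opening: 0.0583
gripper_force: 0.0
```

```bash
python3 - <<'E'
from h import *
# tips 19mm below grasp
go(.44,-.4064,.125)
E
```

```text
t 8.2 shift [ -65.5 -111.8   33.5] turn 0 cur yaw 0.72 q6 -1.34 F [0.7 0.3 0.6] open 0.0583
```

arm_command(increments="1 -65 -111 0 0;1 -65 -111 0 0;1 -65 -111 0 0;1 -65 -111 20 0;1 -65 -111 30 0")

```text
t: 8.7
tool_pos: [0.4368, -0.4039, 0.1277]
orientation: [-1.298, -2.856, -0.003]
force: [-0.4, 0.6, -0.1]
opening: 0.0183
gripper_force: 0.0
```

arm_command(increments="1 0 0 0 0;1 0 0 0 0")

```text
t: 8.9
tool_pos: [0.4385, -0.4031, 0.1305]
orientation: [-1.295, -2.86, -0.002]
force: [-0.0, -0.1, 1.0]
opening: 0.0031
gripper_force: 0.0
```

```bash
python3 - <<'E'
from h import *
go(.44,-.4064,.101)
t=robot.read_camera('top');cv2.imwrite('pics/t3.png',t)
uv=proj('top',[[.4785,-.2815,.096]])[0];print(uv)
print(lid('top',t,uv,1,.006,win=26,vt=50))
cv2.imwrite('pics/t3c.png',cv2.resize(t[260:380,400:560],None,fx=4,fy=4,interpolation=cv2.INTER_CUBIC))
E
```

```text
t 8.9 shift [-3.5 -1.  23.5] turn 0 cur yaw 0.721 q6 -1.55 F [-0.  -0.1  1. ] open 0.0031
[468.55453072 311.84522254]
(array([ 0.47237582, -0.28036445]), np.float64(-1.1417880699400695), np.float64(0.024824698952462497))
```

View pics/t3c.png

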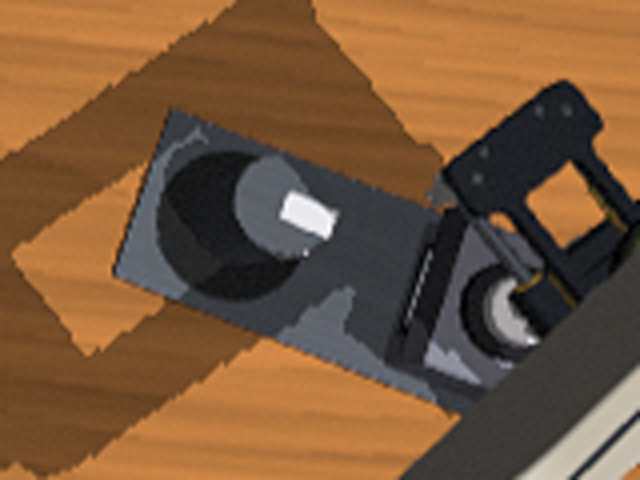

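arm_command(increments="1 -3 -1 15 0;1 -3 -1 20 0;1 -3 -1 23 0;1 -3 -1 23 0")

```text
t: 9.35
tool_pos: [0.4403, -0.4073, 0.1087]
orientation: [1.297, 2.861, 0.0]
force: [0.9, 1.4, 4.4]
opening: 0.0006
gripper_force: 2.1
```

arm_command(increments="1 0 0 1 0;1 0 0 2 0;1 0 0 2 0")

```text
t: 9.65
tool_pos: [0.4403, -0.4073, 0.1073]
orientation: [1.297, 2.861, 0.0]
force: [1.0, 2.2, 5.8]
opening: 0.0004
gripper_force: 2.9
```

arm_command(increments="1 0 0 2 0;1 0 0 2 0;1 0 0 2 0")

```text
t: 9.95
tool_pos: [0.4404, -0.4074, 0.1071]
orientation: [1.296, 2.86, -0.0]
force: [-3.9, 7.7, 19.0]
opening: 0.0005
gripper_force: 9.3
```

arm_command(increments="1 0 0 -30 0;0.2 0 0 -75 0;0.2 0 0 -75 0")

```text
t: 10.25
tool_pos: [0.442, -0.4099, 0.1866]
orientation: [1.294, 2.853, -0.007]
force: [-0.0, -0.7, 1.0]
opening: 0.0119
gripper_force: 0.0
```

```bash
python3 - <<'E'
from h import *
go(.4785,-.2815,.15)
E
```

```text
t 10.25 shift [ 72.8 112.1  29.9] turn 0 cur yaw 0.719 q6 -1.55 F [-0.  -0.7  1. ] open 0.0119
```

arm_command(increments="0.2 73 112 0 0;0.2 73 112 0 0;0.2 73 112 0 0;0.2 73 112 0 0;0.2 73 112 0 0")

```text
t: 10.75
tool_pos: [0.4759, -0.2781, 0.1792]
orientation: [-1.294, -2.862, 0.001]
force: [-0.2, 0.8, 1.1]
opening: 0.0519
gripper_force: 0.0
```

arm_command(increments="0.2 0 0 0 0;0.2 0 0 30 0;0.2 0 0 70 0;0.2 0 0 100 0;0.2 0 0 107 0")

```text
t: 11.25
tool_pos: [0.4729, -0.278, 0.0682]
orientation: [-1.297, -2.854, -0.002]
force: [-0.5, 0.5, -0.4]
opening: 0.0746
gripper_force: 0.0
```

arm_command(increments="1 0 0 0 0;1 0 0 0 0;1 0 0 0 0;1 0 0 0 0;1 0 0 0 0")

```text
t: 11.75
tool_pos: [0.4772, -0.2794, 0.0745]
orientation: [1.296, 2.858, -0.001]
force: [0.7, -0.5, 6.2]
opening: 0.0474
gripper_force: 30.0
```

arm_command(increments="1 0 0 -40 0;1 0 0 -80 0;1 0 0 -100 0;1 0 0 -100 0")

```text
t: 12.15
tool_pos: [0.4781, -0.2799, 0.1771]
orientation: [1.294, 2.855, -0.002]
force: [0.5, -0.4, -2.3]
opening: 0.0478
gripper_force: 30.0
```

```bash
cat >>h.py <<'E'
PAD=(.4785,-.2815);BTN=(.44,-.4064);SC=-1.858
RC=np.array([.6496,.0557]);RY=.0535
def pk(k): o={1:117,2:48,3:-27,4:-108}[k]/1000;return RC+o*np.array([-np.sin(RY),np.cos(RY)])
E
python3 - <<'E'
from h import *
print([pk(k).round(4) for k in D])
go(*pk(1),.17)
E
```

```text
[array([0.6433, 0.1725]), array([0.647 , 0.1036]), array([0.651 , 0.0287]), array([ 0.6554, -0.0521])]
t 12.15 shift [2.313e+02 4.225e+02 1.000e-01] turn 0 cur yaw 0.72 q6 -1.34 F [ 0.5 -0.4 -2.3] open 0.0478
```

arm_command(increments="1 116 211 -15 0;1 116 211 -15 0;1 116 211 -15 0;1 116 211 -15 0;1 116 211 -15 0")

```text
t: 12.65
tool_pos: [0.5578, -0.0495, 0.1857]
orientation: [-1.295, -2.86, 0.0]
force: [0.7, -0.3, -0.8]
opening: 0.0479
gripper_force: 30.0
```

arm_command(increments="1 116 211 0 0;1 116 211 0 0;1 116 211 0 0;1 116 211 0 0;1 116 211 0 0")

```text
t: 13.15
tool_pos: [0.6399, 0.1768, 0.185]
orientation: [-1.295, -2.86, 0.002]
force: [0.7, -0.6, -1.9]
opening: 0.0476
gripper_force: 30.0
```

arm_command(increments="1 0 0 20 0;1 0 0 20 0;1 0 0 20 0")

```text
t: 13.45
tool_pos: [0.639, 0.1735, 0.1652]
orientation: [-1.296, -2.858, 0.004]
force: [0.1, -0.3, -1.1]
opening: 0.0475
gripper_force: 30.0
```

```bash
python3 - <<'E'
from h import *
go(*pk(1),.0685)
s,p,Rt=tool();m=cam('wrist');im=robot.read_camera('wrist');cv2.imwrite('pics/w4.png',im)
print(p,proj('wrist',[np.r_[p[:2],p[2]-.006+.0275]],m))
cv2.imwrite('pics/t4.png',robot.read_camera('top'))
E
```

```text
t 13.45 shift [-3.7  3.  90.6] turn 0 cur yaw 0.72 q6 -0.53 F [ 0.1 -0.3 -1.1] open 0.0475
[0.63900174 0.17345418 0.16516863] [[322.08326505 368.35418916]]
```

View pics/w4.png

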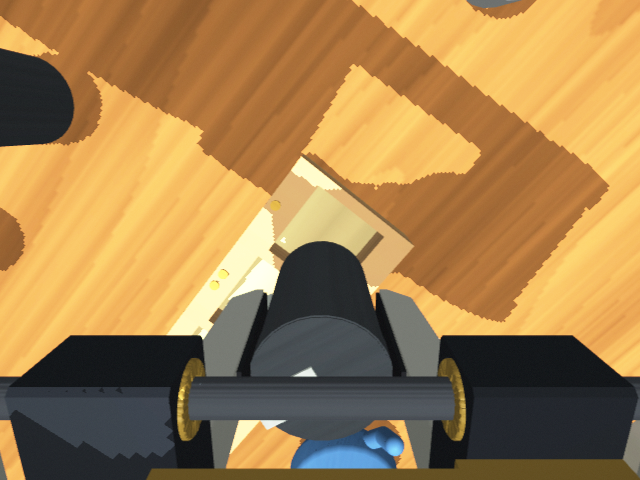

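```bash
cat >>h.py <<'E'
def held(im,k,zl,m,vt=40):
    "centre of a held lid from the wrist picture: its front arc above the rod"
    hsv=cv2.cvtColor(im,cv2.COLOR_BGR2HSV).astype(int)
    return hsv
E
python3 - <<'E'
from h import *
m=cam('wrist');im=cv2.imread('pics/w4.png');s,p,Rt=tool()
hsv=cv2.cvtColor(im,cv2.COLOR_BGR2HSV).astype(int)
# upper arc: per column, strongest V rise dark wall->lid between rows 305..376
pts=[]
g=cv2.GaussianBlur(im,(3,3),0).astype(int).sum(2)
for x in range(262,382,4):
    d=g[308:372,x]-g[304:368,x];j=d.argmax()
    if d[j]>20:pts.append((x,306+j+2))
print(pts)
zl=p[2]-.006+.0275
for zz in(zl-.004,zl,zl+.004):
    c,rm=circ(ray('wrist',pts,zz,m),.024);print(c,rm,'offset tool',((Rt.T@np.r_[c-p[:2],0])*1000).round(1))
E
```

```text
[(262, np.int64(342)), (266, np.int64(338)), (270, np.int64(334)), (274, np.int64(331)), (278, np.int64(328)), (282, np.int64(326)), (286, np.int64(324)), (290, np.int64(322)), (294, np.int64(320)), (298, np.int64(319)), (302, np.int64(371)), (306, np.int64(371)), (310, np.int64(369)), (314, np.int64(371)), (318, np.int64(316)), (322, np.int64(316)), (326, np.int64(316)), (330, np.int64(318)), (334, np.int64(317)), (338, np.int64(318)), (342, np.int64(320)), (346, np.int64(321)), (350, np.int64(322)), (354, np.int64(323)), (358, np.int64(325)), (362, np.int64(327)), (366, np.int64(330)), (370, np.int64(333)), (374, np.int64(337)), (378, np.int64(340))]
[0.64475012 0.16794786] 0.006599038378141837 offset tool [-6.7 -0.  -0. ]
[0.64351505 0.16931021] 0.006463926118033323 offset tool [-4.9 -0.1 -0. ]
[0.64229476 0.17069097] 0.006300178360137474 offset tool [-3.  -0.1 -0. ]
```

arm_command(increments="1 2.5 2 30 0;1 2.5 2 50 0;1 2.5 2 50 0;1 2.5 2 50 0")

```text
t: 13.95
tool_pos: [0.6405, 0.1764, 0.1184]
orientation: [1.299, 2.86, 0.0]
force: [0.2, 0.1, -1.8]
opening: 0.0475
gripper_force: 30.0
```

```bash
python3 - <<'E'
from h import *
go(.6388,.1767,.0675)
s,p,Rt=tool();m=cam('wrist');im=robot.read_camera('wrist');cv2.imwrite('pics/w5.png',im)
print(tool()[1],tool()[1])
E
```

```text
t 13.95 shift [ 1.3 -1.1 44.9] turn 0 cur yaw 0.718 q6 -0.53 F [ 0.2  0.1 -1.8] open 0.0475
[0.6412954  0.17672763 0.11950214] [0.6412954  0.17672763 0.11950214]
```

View pics/w5.png

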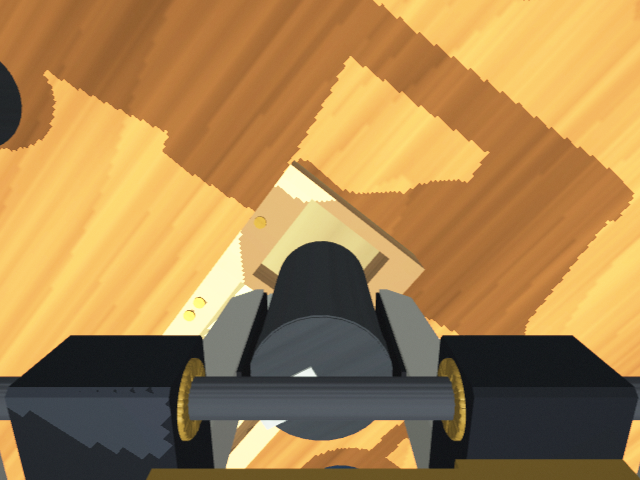

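arm_command(increments="1 1.6 -1.9 12 0;1 1.6 -1.9 12 0;1 1.6 -1.9 12 0;1 1.6 -1.9 12 0;1 1.6 -1.9 12 0")

```text
t: 14.5
tool_pos: [0.6382, 0.1773, 0.1061]
orientation: [1.297, 2.861, 0.001]
force: [0.6, 0.6, -1.0]
opening: 0.0482
gripper_force: 30.0
```

arm_command(increments="1 0 0 0 0")

```text
t: 14.6
tool_pos: [0.6381, 0.1773, 0.106]
orientation: [1.297, 2.861, 0.0]
force: [-0.1, -0.4, -1.0]
opening: 0.047
gripper_force: 30.0
```

arm_command(increments="1 0 0 0 0")

```text
t: 14.7
tool_pos: [0.638, 0.1772, 0.1058]
orientation: [1.297, 2.861, 0.0]
force: [0.0, -0.0, -1.2]
opening: 0.0475
gripper_force: 30.0
```

```bash
python3 - <<'E'
from h import *
go(.6388,.1767,.0675)
E
```

```text
t 14.7 shift [-0.9  0.2 32.3] turn 0 cur yaw 0.72 q6 -0.53 F [ 0.  -0.  -1.2] open 0.0475
```

arm_command(increments="1 -1 0 10 0;1 -1 0 20 0;1 -1 0 26 0;1 -1 0 30 0;1 -1 0 31 0")

```text
t: 15.2
tool_pos: [0.6383, 0.1764, 0.0739]
orientation: [-1.297, -2.861, 0.001]
force: [-0.3, -0.7, -0.8]
opening: 0.0476
gripper_force: 30.0
```

arm_command(increments="1 0 0 0 0;1 0 0 0 0;1 0 0 0 0")

```text
t: 15.5
tool_pos: [0.6388, 0.1765, 0.075]
orientation: [1.297, 2.861, 0.001]
force: [-0.7, -0.2, -1.8]
opening: 0.048
gripper_force: 30.0
```

arm_command(increments="1 0 0 1 0;1 0 0 2 0;1 0 0 2 0;0.3 0 0 2 0;0.3 0 0 2 0")

```text
t: 16.0
tool_pos: [0.6388, 0.1765, 0.0728]
orientation: [1.297, 2.861, 0.0]
force: [-1.1, -0.6, 0.4]
opening: 0.0591
gripper_force: 0.0
```

arm_command(increments="0.3 0 0 0 0;0.3 0 0 0 0;0 0 0 -30 0;0 0 0 -80 0;0 0 0 -130 0")

```text
t: 16.5
tool_pos: [0.6376, 0.1762, 0.2027]
orientation: [-1.296, -2.859, 0.003]
force: [1.0, -0.1, 0.2]
opening: 0.0846
gripper_force: 0.0
```

```bash
python3 - <<'E'
from h import *
go(.4314,-.0174,.22)
t=robot.read_camera('top');cv2.imwrite('pics/t5.png',t)
uv=proj('top',[np.r_[pk(1),.095]])[0];print(lid('top',t,uv,1,.005,win=22,vt=50),pk(1))
c,a,rm=lid('top',t,(333,324),2,win=28,vt=50);print(c,a,rm)
turns(2,c,a,PAD,SC)
E
```

```text
t 16.5 shift [  -9.7 -282.7  -22.6] turn 0 cur yaw 0.72 q6 -0.53 F [ 1.  -0.1  0.2] open 0.0846
(array([0.64966508, 0.17402267]), np.float64(1.7584050540108664), np.float64(0.01960557887045373)) [0.64334349 0.1725326 ]
[ 0.43100618 -0.01729377] -0.813334198145877 0.0007762244455243808
tin 2 q6 start -0.276 carry q6 change 0.553 grasp yaw 0.236
tin 2 q6 start 2.865 carry q6 change -5.73 grasp yaw -2.905
```

arm_command(increments="0 -5 -142 -10 0;0 -5 -142 -10 0;0 -5 -142 -10 0;0 -5 -142 -10 0")

```text
t: 16.95
tool_pos: [0.5318, 0.0764, 0.2119]
orientation: [-1.3, -2.858, 0.003]
force: [0.4, 0.3, 0.1]
opening: 0.0928
gripper_force: 0.0
```

arm_command(increments="0 -5 -141 0 0;0 -5 -141 0 0;0 -5 -141 0 0;0 -5 -141 0 0;0 -5 -141 0 0")

```text
t: 17.45
tool_pos: [0.4328, -0.0179, 0.2131]
orientation: [1.299, 2.859, 0.001]
force: [1.1, -0.3, 0.0]
opening: 0.0928
gripper_force: 0.0
```

arm_command(increments="0 0 0 0 0;0 0 0 0 0")

```text
t: 17.65
tool_pos: [0.4331, -0.0169, 0.2128]
orientation: [1.295, 2.862, 0.0]
force: [-0.1, -0.8, 0.2]
opening: 0.093
gripper_force: 0.0
```

```bash
cat >look.py <<'E'
import sys
from h import *
k=int(sys.argv[1]);x,y,zg=map(float,sys.argv[2:5]);zb=float(sys.argv[5]) if len(sys.argv)>5 else 0
s=robot.read_state();m=cam('wrist');im=robot.read_camera('wrist');cv2.imwrite(f"pics/w_{s['t']:.2f}.png",im)
uv=proj('wrist',[[x,y,zb+D[k][1]]],m)[0];print(uv)
c,a,rm=lid('wrist',im,uv,k,zb,win=65,m=m,vt=50);print(c.round(4),round(a,3),round(rm*1000,2))
turns(k,c,a,PAD,SC);go(*c,zg)
E
python3 look.py 2 .431 -.0173 .059
```

```text
[318.83812333 241.65465267]
[ 0.4298 -0.0151] -0.824 0.24
tin 2 q6 start -0.269 carry q6 change 0.537 grasp yaw 0.233
tin 2 q6 start 2.873 carry q6 change -5.746 grasp yaw -2.908
t 17.7 shift [  3.4  -1.2 147.7] turn 0 cur yaw 0.721 q6 -0.88 F [-0.4  0.4 -0.5] open 0.0931
```

arm_command(increments="0 3.4 -1.2 50 0;0 3.4 -1.2 100 0;0 3.4 -1.2 135 0;0 3.4 -1.2 148 0;0.3 3.4 -1.2 148 0")

```text
t: 18.2
tool_pos: [0.4278, -0.0152, 0.0629]
orientation: [-1.294, -2.858, 0.002]
force: [0.1, 0.0, 0.9]
opening: 0.0884
gripper_force: 0.0
```

arm_command(increments="0.35 0 0 0 0;0.35 0 0 0 0;1 0 0 0 0;1 0 0 0 0;1 0 0 0 0")

```text
t: 18.7
tool_pos: [0.43, -0.016, 0.0657]
orientation: [1.296, 2.859, 0.001]
force: [-1.3, 0.7, 5.0]
opening: 0.0534
gripper_force: 30.0
```

arm_command(increments="1 0 0 0 0;1 0 0 0 0;1 0 0 -40 0;1 0 0 -80 0;1 0 0 -110 0")

```text
t: 19.2
tool_pos: [0.4293, -0.0159, 0.1768]
orientation: [1.297, 2.86, 0.0]
force: [0.3, 0.2, -1.4]
opening: 0.0541
gripper_force: 30.0
```

```bash
python3 - <<'E'
from h import *
go(*PAD,.16)
E
```

```text
t 19.2 shift [-232.2 -138.1   10.9] turn 0 cur yaw 0.72 q6 -0.88 F [ 0.3  0.2 -1.4] open 0.0541
```

arm_command(increments="1 -116 -69 0 0;1 -116 -69 0 0;1 -116 -69 0 0;1 -116 -69 0 0")

```text
t: 19.6
tool_pos: [0.4538, -0.1523, 0.1747]
orientation: [1.302, 2.858, -0.002]
force: [0.6, 0.6, -0.8]
opening: 0.0538
gripper_force: 30.0
```

arm_command(increments="1 -116 -69 0 0.7;1 -116 -69 0 0.7;1 -116 -69 0 0.7;1 -116 -69 0 0.7;1 -116 -69 0 0.7")

```text
t: 20.1
tool_pos: [0.4779, -0.2816, 0.1738]
orientation: [-2.207, -2.233, 0.0]
force: [-0.4, 1.3, -0.9]
opening: 0.0537
gripper_force: 30.0
```

arm_command(increments="1 0 0 20 0.33;1 0 0 40 0.33;1 0 0 60 0.33;1 0 0 60 0.33;1 0 0 60 0.33")

```text
t: 20.6
tool_pos: [0.478, -0.2805, 0.1144]
orientation: [-2.535, -1.853, 0.001]
force: [0.3, 0.6, -0.3]
opening: 0.0537
gripper_force: 30.0
```

```bash
python3 - <<'E'
from h import *
go(*PAD,.066,.72-1.034)
E
```

```text
t 20.6 shift [-0.8  0.9 42.4] turn 0.005 cur yaw -0.309 q6 -0.31 F [ 0.3  0.6 -0.3] open 0.0537
```

arm_command(increments="1 -1 1 20 0;1 -1 1 34 0;1 -1 1 41 0;1 -1 1 43 0;1 -1 1 43 0")

```text
t: 21.1
tool_pos: [0.4791, -0.2825, 0.0721]
orientation: [2.538, 1.852, 0.0]
force: [0.5, 0.3, -1.3]
opening: 0.0537
gripper_force: 30.0
```

arm_command(increments="1 0 0 0 0;1 0 0 0 0")

```text
t: 21.3
tool_pos: [0.4792, -0.2827, 0.072]
orientation: [2.538, 1.851, 0.0]
force: [-0.3, 0.2, -1.4]
opening: 0.0539
gripper_force: 30.0
```

arm_command(increments="1 0 0 1 0;1 0 0 1 0;1 0 0 1 0;0.2 0 0 1 0;0.2 0 0 1 0")

```text
t: 21.8
tool_pos: [0.4792, -0.2827, 0.0709]
orientation: [2.538, 1.851, 0.0]
force: [0.2, -0.7, -0.1]
opening: 0.0653
gripper_force: 0.0
```

arm_command(increments="0.2 0 0 0 0;0.2 0 0 0 0;0.2 0 0 -30 0;1 0 0 -75 0;1 0 0 -75 0")

```text
t: 22.3
tool_pos: [0.4822, -0.2849, 0.1525]
orientation: [2.53, 1.845, 0.005]
force: [0.4, -0.8, 0.4]
opening: 0.0627
gripper_force: 0.0
```

```bash
python3 - <<'E'
from h import *
go(*BTN,.125)
E
```

```text
t 22.3 shift [-128.6   -3.3   21.9] turn 0 cur yaw -0.31 q6 -0.31 F [ 0.4 -0.8  0.4] open 0.0627
```

arm_command(increments="1 -130 0 0 0;1 -130 0 0 0;1 -130 0 0 0;1 -130 0 0 0;1 -130 0 15 0")

```text
t: 22.8
tool_pos: [0.44, -0.4079, 0.1321]
orientation: [2.537, 1.847, 0.001]
force: [1.2, -0.1, 0.5]
opening: 0.0227
gripper_force: 0.0
```

arm_command(increments="1 0 0 0 0;1 0 0 0 0;1 0 0 0 0")

```text
t: 23.1
tool_pos: [0.4397, -0.4053, 0.1305]
orientation: [-2.537, -1.853, -0.0]
force: [-0.4, 0.1, 1.2]
opening: 0.0013
gripper_force: 0.0
```

```bash
cat > padlook.py <<'E'
import sys
from h import *
k=int(sys.argv[1]);go(*BTN,.101)
t=robot.read_camera('top');cv2.imwrite(f'pics/pad{k}.png',t);m=cam('top');z=.006+D[k][1]
u=proj('top',[np.r_[PAD,z]],m)[0];Y,X=np.mgrid[:480,:640]
g=(t.min(2)>150)&(np.hypot(X-u[0],Y-u[1])<18)
n=max(comps(g,3,1e4),key=lambda c:c[2])[0];ys,xs=np.nonzero(n);W=ray('top',np.c_[xs,ys],z,m)[:,:2]
l=cv2.fitLine(W.astype(np.float32),cv2.DIST_L2,0,.01,.01).ravel();a=np.arctan2(l[1],l[0]);a=wrap(a-SC,np.pi)
print('label axis err',round(a,3),'tongue centre from pad, scanner frame mm',(R.from_euler('z',-SC).as_matrix()[:2,:2]@(W.mean(0)-PAD)*1000).round(1),'expect',D[k][0]*250)
E
python3 padlook.py 2
```

```text
t 23.1 shift [-1.   0.7 23.5] turn 0 cur yaw -0.309 q6 -0.52 F [-0.4  0.1  1.2] open 0.0013
label axis err -0.042 tongue centre from pad, scanner frame mm [17.3  2.3] expect 13.5
```

arm_command(increments="1 0 0 15 0;1 0 0 21 0;1 0 0 24 0;1 0 0 25 0;1 0 0 26 0")

```text
t: 23.65
tool_pos: [0.4396, -0.4063, 0.1069]
orientation: [2.538, 1.851, 0.0]
force: [-7.8, 9.1, 26.8]
opening: 0.0005
gripper_force: 13.3
```

arm_command(increments="1 0 0 0 0;1 0 0 0 0")

```text
t: 23.85
tool_pos: [0.4396, -0.4063, 0.107]
orientation: [2.538, 1.851, 0.001]
force: [-6.3, 7.4, 20.8]
opening: 0.0007
gripper_force: 10.6
```

arm_command(increments="1 0 0 -30 0;0.2 0 0 -60 0;0.2 0 0 -60 0")

```text
t: 24.15
tool_pos: [0.4409, -0.4081, 0.1693]
orientation: [2.533, 1.847, 0.001]
force: [0.4, 0.5, 0.5]
opening: 0.0118
gripper_force: 0.0
```

arm_command(increments="0.2 130 -1 0 0;0.2 130 -1 0 0;0.2 130 -1 0 0;0.2 130 -1 0 0;0.2 130 -1 0 0")

```text
t: 24.65
tool_pos: [0.4778, -0.2817, 0.1637]
orientation: [-2.536, -1.853, 0.001]
force: [-0.2, -0.5, -0.1]
opening: 0.0517
gripper_force: 0.0
```

arm_command(increments="0.2 0 0 0 0;0.2 0 0 0 0;0.2 0 0 0 0;0.2 0 0 0 0")

```text
t: 25.05
tool_pos: [0.4777, -0.2829, 0.1645]
orientation: [-2.539, -1.85, 0.0]
force: [-0.5, -0.5, -0.5]
opening: 0.0744
gripper_force: 0.0
```

```bash
python3 look.py 2 .479 -.2825 .066 .006
```

```text
[323.97663693 267.36662094]
[ 0.4785 -0.2814] -1.818 12.69
tin 2 q6 start -0.02 carry q6 change 0.039 grasp yaw -0.512
tin 2 q6 start 3.122 carry q6 change -6.244 grasp yaw -3.653
t 25.1 shift [ 1.6  0.3 92.6] turn 0 cur yaw -0.311 q6 -0.32 F [0.9 0.2 1. ] open 0.074
```

arm_command(increments="0.2 1 0 40 0;0.2 1 0 75 0;0.2 1 0 90 0;0.2 1 0 92 0;0.2 1 0 92 0")

```text
t: 25.6
tool_pos: [0.4786, -0.2816, 0.0734]
orientation: [2.538, 1.851, 0.0]
force: [0.4, 0.3, 0.3]
opening: 0.0742
gripper_force: 0.0
```

arm_command(increments="1 0 0 0 0;1 0 0 0 0;1 0 0 0 0;1 0 0 0 0;1 0 0 0 0")

```text
t: 26.1
tool_pos: [0.4791, -0.2818, 0.0739]
orientation: [2.536, 1.85, 0.001]
force: [-1.3, -0.2, 7.0]
opening: 0.0538
gripper_force: 30.0
```

arm_command(increments="1 0 0 -40 0;1 0 0 -80 0;1 0 0 -110 0;1 0 0 -110 0")

```text
t: 26.5
tool_pos: [0.4807, -0.283, 0.1883]
orientation: [2.531, 1.846, 0.004]
force: [-0.0, -0.6, -1.6]
opening: 0.0538
gripper_force: 30.0
```

```bash
python3 - <<'E'
from h import *
go(*pk(2),.17)
E
```

```text
t 26.5 shift [419.   40.2  11.5] turn 0 cur yaw -0.31 q6 -0.31 F [-0.  -0.6 -1.6] open 0.0538
```

arm_command(increments="1 210 20 0 0;1 210 20 0 0;1 210 20 0 0;1 210 20 0 0;1 210 20 0 0")

```text
t: 27.0
tool_pos: [0.5619, -0.0825, 0.1811]
orientation: [-2.532, -1.855, -0.0]
force: [-0.3, -0.5, -1.2]
opening: 0.0536
gripper_force: 30.0
```

arm_command(increments="1 210 20 0 0;1 210 20 0 0;1 210 20 0 0;1 210 20 0 0;1 210 20 0 0")

```text
t: 27.5
tool_pos: [0.6449, 0.1109, 0.1808]
orientation: [-2.533, -1.855, 0.001]
force: [-0.4, 0.1, -2.1]
opening: 0.0537
gripper_force: 30.0
```

arm_command(increments="1 0 0 50 0;1 0 0 50 0;1 0 0 50 0;1 0 0 50 0;1 0 0 50 0")

```text
t: 28.0
tool_pos: [0.646, 0.1058, 0.1352]
orientation: [2.538, 1.849, 0.005]
force: [0.6, -0.1, -1.4]
opening: 0.0538
gripper_force: 30.0
```

```bash
cat > heldlook.py <<'E'
import sys
from h import *
k=int(sys.argv[1]);h=float(sys.argv[2]);s,p,Rt=tool();m=cam('wrist');im=robot.read_camera('wrist');cv2.imwrite(f'pics/held{k}.png',im)
zl=p[2]-.006+D[k][1]-h;r=D[k][0]/2
g=cv2.GaussianBlur(im,(3,3),0).astype(int).sum(2);pts=[]
for x in range(245,400,4):
    d=g[284:372,x]-g[280:368,x];j=d.argmax()
    if d[j]>20:pts.append((x,284+j))
pts=np.array(pts)
for _ in range(3):
    P=ray('wrist',pts,zl,m);c,rm=circ(P,r);e=abs(np.hypot(*(P[:,:2]-c).T)-r);pts=pts[e<max(.0015,np.median(e))]
o=Rt.T@np.r_[c-p[:2],0]*1000
print('p',p.round(4),'tin in tool mm',o.round(1),'n',len(pts),'rms mm',round(rm*1000,2))
T=pk(k)-(c-p[:2]);print('tool target',T.round(4));go(*T,.005+h)
E
python3 heldlook.py 2 .0619
```

```text
p [0.646  0.1058 0.1352] tin in tool mm [-0.8 -0.6 -0. ] n 25 rms mm 0.22
tool target [0.6479 0.1042]
t 28.05 shift [-1.   2.1 62.2] turn 0 cur yaw -0.311 q6 0.4 F [ 0.7 -0.1 -0.9] open 0.054
```

arm_command(increments="1 -1 2 15 0;1 -1 2 28 0;1 -1 2 32 0;1 -1 2 32 0;1 -1 2 32 0")

```text
t: 28.55
tool_pos: [0.6461, 0.1049, 0.1003]
orientation: [-2.538, -1.851, 0.001]
force: [-0.4, -0.8, -1.4]
opening: 0.0538
gripper_force: 30.0
```

arm_command(increments="1 0 0 0 0;1 0 0 0 0")

```text
t: 28.75
tool_pos: [0.6467, 0.105, 0.1013]
orientation: [2.538, 1.851, 0.002]
force: [0.5, 0.0, -1.9]
opening: 0.0537
gripper_force: 30.0
```

```bash
python3 - <<'E'
from h import *
go(.6479,.1042,.0669)
E
```

```text
t 28.75 shift [-0.4  1.3 28.4] turn 0 cur yaw -0.31 q6 0.39 F [ 0.5  0.  -1.9] open 0.0537
```

arm_command(increments="1 0 1 10 0;1 0 1 18 0;1 0 1 24 0;1 0 1 28 0;1 0 1 28 0")

```text
t: 29.25
tool_pos: [0.6469, 0.1046, 0.0727]
orientation: [-2.538, -1.851, 0.001]
force: [-2.2, -0.6, 3.1]
opening: 0.0535
gripper_force: 30.0
```

arm_command(increments="1 0 0 1 0;1 0 0 1 0;1 0 0 1 0")

```text
t: 29.55
tool_pos: [0.6472, 0.1047, 0.0727]
orientation: [-2.538, -1.851, 0.0]
force: [-5.6, 0.3, 8.9]
opening: 0.0536
gripper_force: 30.0
```

arm_command(increments="0.25 0 0 0 0;0.25 0 0 0 0;0.25 0 0 0 0;0.25 0 0 0 0;0.25 0 0 0 0")

```text
t: 30.05
tool_pos: [0.6472, 0.1045, 0.0714]
orientation: [-2.538, -1.851, 0.0]
force: [-0.4, 0.4, -0.0]
opening: 0.0692
gripper_force: 0.0
```

arm_command(increments="0.25 0 0 -30 0;0 0 0 -80 0;0 0 0 -130 0;0 0 0 -130 0")

```text
t: 30.45
tool_pos: [0.6518, 0.105, 0.2119]
orientation: [2.532, 1.847, 0.02]
force: [-0.1, 0.2, 0.2]
opening: 0.0892
gripper_force: 0.0
```

```bash
python3 - <<'E'
from h import *
go(.4214,.1062,.2)
t=robot.read_camera('top');cv2.imwrite('pics/t6.png',t)
c,a,rm=lid('top',t,(271,323),3,win=30,vt=50);print(c,a,rm)
turns(3,c,a,PAD,SC)
cv2.imwrite('pics/t6c.png',t[130:380,90:590])
E
```

```text
t 30.45 shift [ -69.3 -219.8    2.5] turn 0 cur yaw -0.31 q6 0.39 F [-0.1  0.2  0.2] open 0.0892
[0.43509927 0.06874233] 2.074469896075009 0.018851733808247628
tin 3 q6 start 1.52 carry q6 change -3.039 grasp yaw -1.363
tin 3 q6 start -1.622 carry q6 change 3.244 grasp yaw 1.779
```

View pics/t6c.png

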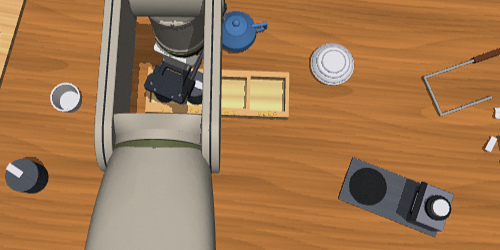

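arm_command(increments="0 -67 -215 0 0;0 -67 -215 0 0;0 -67 -215 0 0;0 -67 -215 0 0;0 -67 -215 0 0")

```text
t: 31.0
tool_pos: [0.418, 0.1064, 0.1993]
orientation: [-2.536, -1.851, 0.005]
force: [0.6, 0.0, 0.2]
opening: 0.0928
gripper_force: 0.0
```

arm_command(increments="0 0 0 0 0;0 0 0 0 0;0 0 0 0 0;0 0 0 0 0")

```text
t: 31.4
tool_pos: [0.4227, 0.1063, 0.2014]
orientation: [-2.538, -1.851, 0.001]
force: [-0.1, -0.3, -0.3]
opening: 0.0928
gripper_force: 0.0
```

```bash
python3 look.py 3 .4214 .1062 .055
```

```text
[320.15503439 244.47137569]
[0.4203 0.1093] -1.986 0.26
tin 3 q6 start 0.457 carry q6 change -0.914 grasp yaw -0.203
tin 3 q6 start -2.684 carry q6 change 5.369 grasp yaw 2.939
t 31.45 shift [  2.2  -3.1 140.4] turn 0 cur yaw -0.311 q6 0.44 F [-0.3 -0.4  0.5] open 0.0931
```

arm_command(increments="0 2 -3 50 0;0 2 -3 95 0;0 2 -3 130 0;0 2 -3 140 0;0 2 -3 140 0")

```text
t: 31.95
tool_pos: [0.4187, 0.109, 0.0603]
orientation: [-2.537, -1.85, 0.005]
force: [0.6, 0.3, -0.2]
opening: 0.093
gripper_force: 0.0
```

arm_command(increments="0 0 0 0 0;0.3 0 0 0 0;0.3 0 0 0 0;1 0 0 0 0;1 0 0 0 0")

```text
t: 32.45
tool_pos: [0.4203, 0.1094, 0.0623]
orientation: [2.538, 1.851, 0.002]
force: [-0.6, 0.4, 0.4]
opening: 0.0659
gripper_force: 0.0
```

arm_command(increments="1 0 0 0 0;1 0 0 0 0;1 0 0 0 0")

```text
t: 32.75
tool_pos: [0.4201, 0.1093, 0.062]
orientation: [2.538, 1.851, 0.001]
force: [-0.5, -0.9, 4.5]
opening: 0.0597
gripper_force: 30.0
```

arm_command(increments="1 0 0 -40 0;1 0 0 -80 0;1 0 0 -110 0;1 0 0 -110 0")

```text
t: 33.15
tool_pos: [0.4225, 0.1097, 0.1763]
orientation: [2.535, 1.849, 0.011]
force: [0.7, -0.2, -1.5]
opening: 0.0598
gripper_force: 30.0
```

```bash
python3 - <<'E'
from h import *
go(*PAD,.16)
E
```

```text
t 33.15 shift [-355.4  172.8   10.2] turn 0 cur yaw -0.31 q6 0.45 F [ 0.7 -0.2 -1.5] open 0.0598
```

arm_command(increments="1 -177 87 0 0;1 -177 87 0 0;1 -177 87 0 0;1 -177 87 0 0;1 -177 87 0 0")

```text
t: 33.65
tool_pos: [0.4479, -0.0908, 0.1701]
orientation: [2.543, 1.844, -0.004]
force: [-0.0, 0.7, -1.8]
opening: 0.0595
gripper_force: 30.0
```

arm_command(increments="1 -177 87 0 -0.13;1 -177 87 0 -0.13;1 -177 87 0 -0.13;1 -177 87 0 -0.13;1 -177 87 0 -0.13")

```text
t: 34.15
tool_pos: [0.4765, -0.2852, 0.1693]
orientation: [-2.416, -2.006, 0.003]
force: [-1.1, 1.2, -2.8]
opening: 0.06
gripper_force: 30.0
```

arm_command(increments="1 0 0 30 0;1 0 0 60 0;1 0 0 60 0;1 0 0 60 0;1 0 0 60 0")

```text
t: 34.65
tool_pos: [0.4781, -0.281, 0.1131]
orientation: [2.411, 2.012, 0.001]
force: [-0.6, -1.1, -0.4]
opening: 0.0595
gripper_force: 30.0
```

```bash
python3 - <<'E'
from h import *
go(*PAD,.062,-.311+.128)
E
```

```text
t 34.65 shift [-0.4  0.4 45.1] turn 0.003 cur yaw -0.18 q6 -0.44 F [-0.6 -1.1 -0.4] open 0.0595
```

arm_command(increments="1 0 0 20 0;1 0 0 34 0;1 0 0 42 0;1 0 0 44.5 0;1 0 0 44.5 0")

```text
t: 35.15
tool_pos: [0.4776, -0.281, 0.0678]
orientation: [2.412, 2.012, 0.0]
force: [-1.3, 0.2, 0.0]
opening: 0.0594
gripper_force: 30.0
```

arm_command(increments="1 0 0 1 0;1 0 0 1 0;1 0 0 1 0")

```text
t: 35.45
tool_pos: [0.4777, -0.2812, 0.0678]
orientation: [2.412, 2.012, 0.0]
force: [-4.1, 2.6, 10.1]
opening: 0.0595
gripper_force: 30.0
```

arm_command(increments="0.15 0 0 -1 0;0.15 0 0 -1 0;0.15 0 0 -1 0;0.15 0 0 -1 0;0.15 0 0 -1 0")

```text
t: 35.95
tool_pos: [0.4773, -0.281, 0.067]
orientation: [-2.412, -2.012, 0.0]
force: [-0.4, 0.6, 0.5]
opening: 0.0787
gripper_force: 0.0
```

arm_command(increments="0.15 0 0 -40 0;1 0 0 -80 0;1 0 0 -80 0")

```text
t: 36.25
tool_pos: [0.4805, -0.2832, 0.1538]
orientation: [2.405, 2.006, 0.004]
force: [0.6, -0.6, 0.7]
opening: 0.0671
gripper_force: 0.0
```

arm_command(increments="1 -130 -15 0 0;1 -130 -15 0 0;1 -130 -15 0 0;1 -130 -15 0 0;1 -130 -15 18 0")

```text
t: 36.75
tool_pos: [0.44, -0.4081, 0.131]
orientation: [2.411, 2.007, 0.001]
force: [0.2, 0.2, 0.7]
opening: 0.0278
gripper_force: 0.0
```

arm_command(increments="1 0 0 0 0;1 0 0 0 0;1 0 0 0 0")

```text
t: 37.05
tool_pos: [0.4397, -0.4057, 0.1296]
orientation: [2.411, 2.013, 0.0]
force: [-0.3, -0.0, 0.8]
opening: 0.0041
gripper_force: 0.0
```

```bash
python3 padlook.py 3
```

```text
t 37.05 shift [-0.6  0.4 22.6] turn 0 cur yaw -0.18 q6 -0.65 F [-0.3 -0.   0.8] open 0.0041
label axis err -0.011 tongue centre from pad, scanner frame mm [17.8  0.4] expect 15.0
```

arm_command(increments="1 0 0 15 0;1 0 0 20 0;1 0 0 23 0;1 0 0 24 0;1 0 0 24 0")

```text
t: 37.6
tool_pos: [0.4396, -0.4062, 0.1071]
orientation: [2.412, 2.012, 0.0]
force: [-5.3, 6.3, 18.0]
opening: 0.0002
gripper_force: 8.6
```

arm_command(increments="1 0 0 0 0;1 0 0 0 0")

```text
t: 37.8
tool_pos: [0.4396, -0.4062, 0.1071]
orientation: [2.412, 2.012, 0.0]
force: [-5.5, 6.0, 17.8]
opening: 0.0006
gripper_force: 8.6
```

arm_command(increments="1 0 0 -30 0;0.1 0 0 -60 0;0.1 0 0 -60 0")

```text
t: 38.1
tool_pos: [0.4409, -0.4079, 0.1698]
orientation: [2.407, 2.008, 0.0]
force: [0.6, -0.5, 0.1]
opening: 0.0121
gripper_force: 0.0
```

arm_command(increments="0.1 130 15 0 0;0.1 130 15 0 0;0.1 130 15 0 0;0.1 130 15 0 0;0.1 130 15 0 0")

```text
t: 38.6
tool_pos: [0.4771, -0.2804, 0.1643]
orientation: [-2.41, -2.014, 0.001]
force: [-0.7, -0.2, 0.2]
opening: 0.0523
gripper_force: 0.0
```

arm_command(increments="0.1 0 0 0 0;0.1 0 0 0 0;0.1 0 0 0 0;0.1 0 0 0 0")

```text
t: 39.0
tool_pos: [0.477, -0.2817, 0.165]
orientation: [-2.414, -2.011, 0.0]
force: [0.6, 0.6, 0.5]
opening: 0.0818
gripper_force: 0.0
```

```bash
python3 - <<'E'
from h import *
go(.4775,-.2812,.0625)
E
```

```text
t 39.0 shift [ 0.5  0.4 96.5] turn 0 cur yaw -0.182 q6 -0.44 F [0.6 0.6 0.5] open 0.0818
```

arm_command(increments="0.1 0 0 40 0;0.1 0 0 75 0;0.1 0 0 92 0;0.1 0 0 96 0;0.1 0 0 96 0")

```text
t: 39.5
tool_pos: [0.477, -0.281, 0.0689]
orientation: [-2.412, -2.011, 0.0]
force: [-0.1, 0.1, -0.8]
opening: 0.0835
gripper_force: 0.0
```

arm_command(increments="1 0 0 0 0;1 0 0 0 0;1 0 0 0 0;1 0 0 0 0;1 0 0 0 0")

```text
t: 40.0
tool_pos: [0.478, -0.2814, 0.0702]
orientation: [2.411, 2.011, 0.001]
force: [-0.5, -0.2, 5.4]
opening: 0.0601
gripper_force: 30.0
```

arm_command(increments="1 0 0 0 0")

```text
t: 40.1
tool_pos: [0.4779, -0.2814, 0.0702]
orientation: [2.411, 2.011, 0.001]
force: [-1.2, 0.1, 5.9]
opening: 0.0594
gripper_force: 30.0
```

arm_command(increments="1 0 0 -40 0;1 0 0 -80 0;1 0 0 -110 0;1 0 0 -110 0")

```text
t: 40.5
tool_pos: [0.4798, -0.2827, 0.1847]
orientation: [2.406, 2.007, 0.003]
force: [1.0, 0.0, -0.9]
opening: 0.0596
gripper_force: 30.0
```

```bash
python3 - <<'E'
from h import *
go(*pk(3),.17)
E
```

```text
t 40.5 shift [337.1 112.6   8.4] turn 0 cur yaw -0.18 q6 -0.44 F [ 1.   0.  -0.9] open 0.0596
```

arm_command(increments="1 168 57 0 0;1 168 57 0 0;1 168 57 0 0;1 168 57 0 0;1 168 57 0 0")

```text
t: 41.0
tool_pos: [0.5641, -0.1221, 0.1774]
orientation: [-2.406, -2.016, 0.0]
force: [-0.6, 0.2, -2.1]
opening: 0.0597
gripper_force: 30.0
```

arm_command(increments="1 168 57 0 0;1 168 57 0 0;1 168 57 0 0;1 168 57 0 0;1 168 57 0 0")

```text
t: 41.5
tool_pos: [0.65, 0.0319, 0.1774]
orientation: [-2.408, -2.015, 0.001]
force: [-0.1, -0.6, -1.5]
opening: 0.059
gripper_force: 30.0
```

arm_command(increments="1 0 0 50 0;1 0 0 50 0;1 0 0 50 0;1 0 0 50 0;1 0 0 50 0")

```text
t: 42.0
tool_pos: [0.651, 0.0284, 0.1317]
orientation: [2.412, 2.01, 0.004]
force: [-0.2, 0.3, -1.6]
opening: 0.0593
gripper_force: 30.0
```

```bash
python3 heldlook.py 3 .0582
```

```text
p [0.651  0.0284 0.1317] tin in tool mm [20.7  9.5  0. ] n 8 rms mm 0.68
tool target [0.638  0.0101]
t 42.05 shift [-20.5  -9.7  62.3] turn 0 cur yaw -0.181 q6 0.15 F [-0.3  0.2 -0.5] open 0.0596
```

View pics/held3.png

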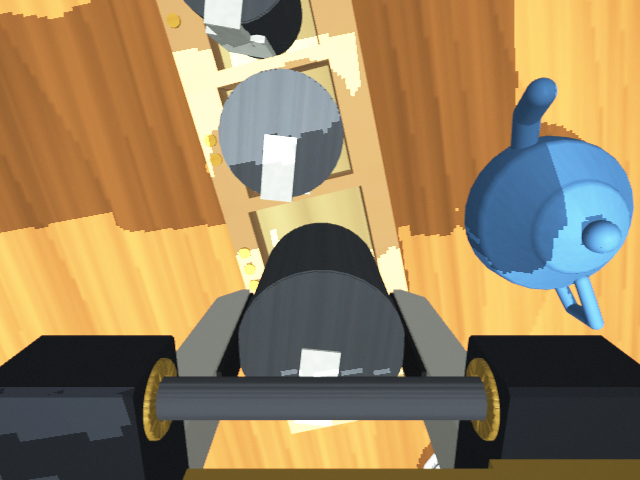

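```bash
sed -i 's/g\[284:372,x\]-g\[280:368,x\]/g[258:340,x]-g[254:336,x]/;s/284+j/258+j-1/' heldlook.py; sed 's/robot.read_camera(.wrist.)/cv2.imread("pics\/held3.png")/' heldlook.py > hl2.py; python3 hl2.py 3 .0582
```

```text
p [0.651  0.0286 0.1316] tin in tool mm [ 0.2 -0.6 -0. ] n 37 rms mm 0.19
tool target [0.6516 0.0284]
t 42.05 shift [-0.1  0.4 62.4] turn 0 cur yaw -0.181 q6 0.15 F [-0.3  0.2 -0.5] open 0.0596
```

arm_command(increments="1 0 0 20 0;1 0 0 30 0;1 0 0 32 0;1 0 0 32 0;1 0 0 32 0")

```text
t: 42.55
tool_pos: [0.6502, 0.0291, 0.098]
orientation: [2.412, 2.012, 0.001]
force: [-0.1, -0.5, -1.1]
opening: 0.0597
gripper_force: 30.0
```

arm_command(increments="1 0 0 0 0;1 0 0 0 0")

```text
t: 42.75
tool_pos: [0.6502, 0.0291, 0.0979]
orientation: [2.412, 2.012, 0.001]
force: [0.1, -0.2, -1.2]
opening: 0.0597
gripper_force: 30.0
```

```bash
python3 - <<'E'
from h import *
go(.6516,.0284,.0632)
E
```

```text
t 42.75 shift [-0.5  1.5 28.7] turn 0 cur yaw -0.18 q6 0.15 F [ 0.1 -0.2 -1.2] open 0.0597
```

arm_command(increments="1 0 1 10 0;1 0 1 18 0;1 0 1 24 0;1 0 1 28 0;1 0 1 28.5 0")

```text
t: 43.25
tool_pos: [0.6503, 0.029, 0.0691]
orientation: [-2.412, -2.012, 0.001]
force: [-5.7, 0.4, 8.8]
opening: 0.0597
gripper_force: 30.0
```

arm_command(increments="1 0 0 0.5 0;1 0 0 1 0;1 0 0 1 0")

```text
t: 43.55
tool_pos: [0.6506, 0.029, 0.0691]
orientation: [-2.412, -2.012, 0.001]
force: [-7.1, 0.3, 13.2]
opening: 0.0599
gripper_force: 30.0
```

arm_command(increments="0.15 0 0 -1 0;0.15 0 0 -1 0;0.15 0 0 -1 0;0.15 0 0 -1 0;0.15 0 0 -1 0")

```text
t: 44.05
tool_pos: [0.6506, 0.0289, 0.0683]
orientation: [-2.412, -2.012, 0.0]
force: [-0.0, -0.1, -0.1]
opening: 0.079
gripper_force: 0.0
```

arm_command(increments="0.15 0 0 -30 0;0 0 0 -80 0;0 0 0 -130 0;0 0 0 -130 0;0 0 0 -130 0")

```text
t: 44.55
tool_pos: [0.6521, 0.0289, 0.2011]
orientation: [2.41, 2.01, 0.005]
force: [-0.0, 0.2, -1.3]
opening: 0.0926
gripper_force: 0.0
```

```bash
python3 - <<'E'
from h import *
t=robot.read_camera('top');cv2.imwrite('pics/t7.png',t)
c,a,rm=lid('top',t,(116,304),4,win=32,vt=72);print(c,a,rm)
turns(4,c,a,PAD,SC);go(*c,.2)
E
```

```text
[0.42937121 0.43152392] 1.120824034587012 0.0009778782933867367
tin 4 q6 start -0.83 carry q6 change 1.659 grasp yaw 1.617
tin 4 q6 start 2.312 carry q6 change -4.624 grasp yaw -1.524
t 44.6 shift [ 356.3 -290.1   -7.5] turn 0 cur yaw -0.18 q6 0.15 F [-0.4 -0.4 -0.8] open 0.0934
```

arm_command(increments="0 178 -145 -5 0;0 178 -145 -5 0;0 178 -145 -5 0;0 178 -145 -5 0;0 178 -145 -5 0")

```text
t: 45.1
tool_pos: [0.5368, 0.2325, 0.201]
orientation: [-2.409, -2.013, 0.006]
force: [-0.0, 0.6, 0.5]
opening: 0.0933
gripper_force: 0.0
```

arm_command(increments="0 178 -145 0 -0.7;0 178 -145 0 -0.7;0 178 -145 0 -0.7;0 178 -145 0 -0.7;0 178 -145 0 -0.7")

```text
t: 45.6
tool_pos: [0.426, 0.4332, 0.2008]
orientation: [-1.564, -2.722, 0.006]
force: [0.0, 0.1, 0.2]
opening: 0.0929
gripper_force: 0.0
```

arm_command(increments="0 0 0 0 0;0 0 0 0 0;0 0 0 0 0;0 0 0 0 0")

```text
t: 46.0
tool_pos: [0.43, 0.4299, 0.203]
orientation: [-1.58, -2.715, 0.002]
force: [0.1, -0.3, 0.1]
opening: 0.093
gripper_force: 0.0
```

```bash
python3 look.py 4 .4294 .4315 .050
```

```text
[322.31014405 238.17491056]
[0.4282 0.4342] 1.078 1.92
tin 4 q6 start -0.806 carry q6 change 1.612 grasp yaw 1.598
tin 4 q6 start 2.336 carry q6 change -4.672 grasp yaw -1.543
t 46.05 shift [  4.6   0.5 147.3] turn 0 cur yaw 0.517 q6 0.18 F [-0.4  0.9 -0.2] open 0.0934
```

```bash
python3 - <<'E'
from h import *
import glob
f=max(glob.glob('pics/w_4*.png'));im=cv2.imread(f);m=cam('wrist');print(f)
for w in(70,80,100):
    for vt in(45,55):print(w,lid('wrist',im,(320,238),4,win=w,m=m,vt=vt))
E
```

```text
pics/w_46.00.png
70 (array([0.42835767, 0.43432157]), np.float64(1.0767692035821088), np.float64(0.0019342601215714813))
70 (array([0.4283886 , 0.43427049]), np.float64(1.0803185797568273), np.float64(0.0019479823562603064))
80 (array([0.42835767, 0.43432157]), np.float64(1.0767692035821088), np.float64(0.0019342601215714813))
80 (array([0.4283886 , 0.43427049]), np.float64(1.0803185797568273), np.float64(0.0019479823562603064))
100 (array([0.42835767, 0.43432157]), np.float64(1.0767692035821088), np.float64(0.0019342601215714813))
100 (array([0.4283886 , 0.43427049]), np.float64(1.0803185797568273), np.float64(0.0019479823562603064))
```

arm_command(increments="0 4.5 0 50 0;0 4.5 0 95 0;0 4.5 0 130 0;0 4.5 0 145 0;0 4.5 0 145 0")

```text
t: 46.55
tool_pos: [0.4262, 0.4333, 0.0561]
orientation: [-1.577, -2.715, 0.007]
force: [0.7, 0.2, -0.5]
opening: 0.093
gripper_force: 0.0
```

arm_command(increments="0 0 0 0 0;0.25 0 0 0 0;0.25 0 0 0 0;1 0 0 0 0;1 0 0 0 0")

```text
t: 47.05
tool_pos: [0.4275, 0.4355, 0.0595]
orientation: [1.576, 2.717, 0.002]
force: [1.7, 1.1, 6.5]
opening: 0.0657
gripper_force: 21.8
```

arm_command(increments="1 0 0 0 0;1 0 0 0 0")

```text
t: 47.25
tool_pos: [0.4275, 0.4355, 0.0595]
orientation: [1.576, 2.717, 0.002]
force: [-2.2, -1.1, 5.5]
opening: 0.0657
gripper_force: 30.0
```

arm_command(increments="1 0 0 -40 0;1 0 0 -80 0;1 0 0 -115 0;1 0 0 -115 0")

```text
t: 47.65
tool_pos: [0.4295, 0.4373, 0.18]
orientation: [1.575, 2.715, 0.014]
force: [0.9, -0.2, -1.4]
opening: 0.0655
gripper_force: 30.0
```

```bash
python3 - <<'E'
from h import *
go(*PAD,.16)
E
```

```text
t 47.65 shift [-648.2 -314.5    9.9] turn 0 cur yaw 0.52 q6 0.19 F [ 0.9 -0.2 -1.4] open 0.0655
```

arm_command(increments="1 -216 -104 -10 0;1 -216 -104 -10 0;1 -216 -104 -10 0;1 -216 -104 -10 0;1 -216 -104 -10 0")

```text
t: 48.15
tool_pos: [0.443, 0.1934, 0.182]
orientation: [-1.576, -2.716, 0.003]
force: [0.5, -0.6, -1.9]
opening: 0.0654
gripper_force: 30.0
```

arm_command(increments="1 -216 -104 0 0;1 -216 -104 0 0;1 -216 -104 0 0;1 -216 -104 0 0;1 -216 -104 0 0")

```text
t: 48.65
tool_pos: [0.4599, -0.0456, 0.1822]
orientation: [-1.577, -2.715, 0.001]
force: [-0.1, 0.6, -2.9]
opening: 0.0654
gripper_force: 30.0
```

arm_command(increments="1 -216 -104 0 0.7;1 -216 -104 0 0.7;1 -216 -104 0 0.7;1 -216 -104 0 0.7;1 -216 -104 0 0.7")

```text
t: 49.15
tool_pos: [0.4769, -0.2846, 0.1818]
orientation: [-2.418, -2.002, 0.001]
force: [0.5, 0.8, -2.8]
opening: 0.0661
gripper_force: 30.0
```

arm_command(increments="1 0 0 0 0.74;1 0 0 0 0.74;1 0 0 0 0.74;1 0 0 0 0.74;1 0 0 0 0.74")

```text
t: 49.65
tool_pos: [0.4772, -0.2818, 0.1816]
orientation: [-2.978, -0.994, 0.003]
force: [0.2, 0.7, -2.7]
opening: 0.0655
gripper_force: 30.0
```

arm_command(increments="1 0 0 0 0.74;1 0 0 0 0.74;1 0 0 0 0.74;1 0 0 0 0.74;1 0 0 0 0.74")

```text
t: 50.15
tool_pos: [0.4772, -0.2816, 0.1816]
orientation: [-3.136, 0.15, 0.004]
force: [0.6, 0.1, -1.9]
opening: 0.0656
gripper_force: 30.0
```

arm_command(increments="1 0 0 20 0.74;1 0 0 40 0.74;1 0 0 60 0.74;1 0 0 60 0.74;1 0 0 60 0.74")

```text
t: 50.65
tool_pos: [0.4764, -0.281, 0.1205]
orientation: [-2.87, 1.274, 0.008]
force: [0.2, 0.2, -2.3]
opening: 0.0654
gripper_force: 30.0
```

arm_command(increments="1 0 0 0 0;1 0 0 0 0")

```text
t: 50.85
tool_pos: [0.4775, -0.2819, 0.1225]
orientation: [-2.878, 1.26, 0.003]
force: [-0.0, -0.4, -2.8]
opening: 0.0657
gripper_force: 30.0
```

```bash
python3 - <<'E'
from h import *
go(*PAD,.0595,.518-2.938,False)
E
```

```text
t 50.85 shift [ 0.5 -1.  57. ] turn 0.024 cur yaw -2.396 q6 1.77 F [-0.  -0.4 -2.8] open 0.0657
```

arm_command(increments="1 0 -1 25 0.02;1 0 -1 45 0.02;1 0 -1 54 0.02;1 0 -1 56 0.02;1 0 -1 56 0.02")

```text
t: 51.35
tool_pos: [0.4788, -0.2817, 0.0678]
orientation: [-2.863, 1.293, 0.0]
force: [0.6, 0.2, -1.7]
opening: 0.0654
gripper_force: 30.0
```

arm_command(increments="1 0 0 0.5 0;1 0 0 1 0;1 0 0 1 0")

```text
t: 51.65
tool_pos: [0.4792, -0.2819, 0.0674]
orientation: [2.862, -1.294, 0.002]
force: [-0.0, 1.0, -2.9]
opening: 0.0652
gripper_force: 30.0
```

arm_command(increments="1 0 0 1 0;1 0 0 2 0;1 0 0 2 0;1 0 0 2 0")

```text
t: 52.05
tool_pos: [0.4791, -0.2819, 0.0656]
orientation: [2.862, -1.295, 0.001]
force: [-2.5, 0.7, 5.8]
opening: 0.0656
gripper_force: 30.0
```

arm_command(increments="1 0 0 0.5 0;1 0 0 0.5 0")

```text
t: 52.25
tool_pos: [0.4792, -0.2819, 0.0655]
orientation: [2.862, -1.294, 0.001]
force: [-4.7, 3.7, 10.0]
opening: 0.0654
gripper_force: 30.0
```

arm_command(increments="0.1 0 0 -1 0;0.1 0 0 -1 0;0.1 0 0 -1 0;0.1 0 0 -1 0;0.1 0 0 -1 0")

```text
t: 52.75
tool_pos: [0.4787, -0.2815, 0.065]
orientation: [-2.862, 1.295, 0.0]
force: [-0.2, -0.5, 0.6]
opening: 0.0836
gripper_force: 0.0
```

arm_command(increments="0.1 0 0 -40 0;1 0 0 -80 0;1 0 0 -80 0")

```text
t: 53.05
tool_pos: [0.482, -0.2839, 0.1518]
orientation: [2.861, -1.294, 0.016]
force: [0.5, -0.4, -0.2]
opening: 0.0724
gripper_force: 0.0
```

arm_command(increments="1 67 111 0 0;1 67 111 0 0;1 67 111 0 0;1 67 111 0 0;1 67 111 15 0")

```text
t: 53.55
tool_pos: [0.4404, -0.4066, 0.1314]
orientation: [2.86, -1.297, 0.005]
force: [1.3, -0.6, 0.3]
opening: 0.0322
gripper_force: 0.0
```

arm_command(increments="1 0 0 0 0;1 0 0 0 0;1 0 0 0 0;1 0 0 0 0")

```text
t: 53.95
tool_pos: [0.4402, -0.4047, 0.1305]
orientation: [2.863, -1.293, 0.001]
force: [-0.1, -0.4, -0.0]
opening: 0.0019
gripper_force: 0.0
```

```bash
python3 padlook.py 4
```

```text
t 53.95 shift [ 1.1  1.3 23.5] turn 0 cur yaw -2.419 q6 1.59 F [-0.1 -0.4 -0. ] open 0.0019
label axis err 0.011 tongue centre from pad, scanner frame mm [17.4  0.6] expect 16.5
```

arm_command(increments="1 1 1 15 0;1 1 1 21 0;1 1 1 24 0;1 1 1 25 0;1 1 1 25 0")

```text
t: 54.5
tool_pos: [0.4398, -0.4069, 0.1071]
orientation: [2.862, -1.295, 0.001]
force: [-4.9, 5.0, 17.4]
opening: 0.0004
gripper_force: 9.2
```

arm_command(increments="1 0 0 0 0;1 0 0 0 0")

```text
t: 54.7
tool_pos: [0.4398, -0.4069, 0.1071]
orientation: [2.862, -1.295, 0.001]
force: [-5.8, 6.7, 18.6]
opening: 0.0007
gripper_force: 9.2
```

arm_command(increments="1 0 0 -30 0;0.05 0 0 -60 0;0.05 0 0 -60 0")

```text
t: 55.0
tool_pos: [0.4412, -0.4085, 0.1696]
orientation: [2.86, -1.294, 0.01]
force: [0.2, -0.4, 0.5]
opening: 0.0117
gripper_force: 0.0
```

arm_command(increments="0.05 -68 -112 0 0;0.05 -68 -112 0 0;0.05 -68 -112 0 0;0.05 -68 -112 0 0;0.05 -68 -112 0 0")

```text
t: 55.5
tool_pos: [0.4785, -0.2809, 0.1641]
orientation: [2.863, -1.292, -0.002]
force: [0.5, -0.4, 0.4]
opening: 0.0516
gripper_force: 0.0
```

arm_command(increments="0.05 0 0 0 0;0.05 0 0 0 0;0.05 0 0 0 0;0.05 0 0 0 0;0.05 0 0 0 0")

```text
t: 56.0
tool_pos: [0.4786, -0.282, 0.1651]
orientation: [2.862, -1.296, -0.0]
force: [0.0, -0.2, -0.4]
opening: 0.0874
gripper_force: 0.0
```

```bash
python3 - <<'E'
from h import *
go(.479,-.2817,.0605)
E
```

```text
t 56.0 shift [ 0.  -0.5 98.6] turn 0 cur yaw -2.421 q6 1.8 F [ 0.  -0.2 -0.4] open 0.0874
```

arm_command(increments="0.05 0 0 40 0;0.05 0 0 75 0;0.05 0 0 94 0;0.05 0 0 98 0;0.05 0 0 98 0")

```text
t: 56.5
tool_pos: [0.4785, -0.2815, 0.0668]
orientation: [-2.862, 1.295, 0.002]
force: [0.0, -0.1, 1.2]
opening: 0.088
gripper_force: 0.0
```

arm_command(increments="1 0 0 0 0;1 0 0 0 0;1 0 0 0 0;1 0 0 0 0;1 0 0 0 0")

```text
t: 57.0
tool_pos: [0.4795, -0.2821, 0.0684]
orientation: [2.862, -1.295, 0.003]
force: [-0.7, 0.5, 7.0]
opening: 0.0657
gripper_force: 30.0
```

arm_command(increments="1 0 0 0 0")

```text
t: 57.1
tool_pos: [0.4794, -0.2821, 0.0684]
orientation: [2.862, -1.295, 0.003]
force: [-0.2, -0.4, 5.7]
opening: 0.0656
gripper_force: 30.0
```

arm_command(increments="1 0 0 -40 0;1 0 0 -80 0;1 0 0 -115 0;1 0 0 -115 0;1 0 0 -115 0")

```text
t: 57.6
tool_pos: [0.4791, -0.2818, 0.1826]
orientation: [2.862, -1.295, 0.002]
force: [-0.7, -0.4, -3.2]
opening: 0.0655
gripper_force: 30.0
```

```bash
python3 - <<'E'
from h import *
go(*pk(4),.17)
E
```

```text
t 57.6 shift [ -56.1 -284.     6.7] turn 0 cur yaw -2.42 q6 1.8 F [-0.7 -0.4 -3.2] open 0.0655
```

arm_command(increments="1 -28 -142 0 0;1 -28 -142 0 0;1 -28 -142 0 0;1 -28 -142 0 0")

```text
t: 58.0
tool_pos: [0.568, -0.1616, 0.1791]
orientation: [-2.864, 1.287, 0.006]
force: [-0.3, 0.3, -2.2]
opening: 0.0655
gripper_force: 30.0
```

arm_command(increments="1 -28 -142 0 0;1 -28 -142 0 0;1 -28 -142 0 0;1 -28 -142 0 0")

```text
t: 58.4
tool_pos: [0.6557, -0.0471, 0.1786]
orientation: [-2.865, 1.288, 0.007]
force: [-1.1, -0.8, -2.6]
opening: 0.0655
gripper_force: 30.0
```

arm_command(increments="1 0 0 50 0;1 0 0 50 0;1 0 0 50 0;1 0 0 50 0;1 0 0 50 0")

```text
t: 58.9
tool_pos: [0.6562, -0.0528, 0.1345]
orientation: [-2.861, 1.295, -0.005]
force: [-0.3, -0.1, -3.3]
opening: 0.0656
gripper_force: 30.0
```

```bash
python3 heldlook.py 4 .0564; python3 - <<'E'
import cv2;im=cv2.imread('pics/held4.png')
E
```

```text
p [ 0.6562 -0.0528  0.1345] tin in tool mm [-6.  -6.4 -0. ] n 7 rms mm 4.74
tool target [ 0.6546 -0.0609]
t 58.95 shift [ 4.9  6.8 67.1] turn 0 cur yaw -2.421 q6 2.26 F [ 0.6 -0.5 -2.8] open 0.066
```

View pics/held4.png

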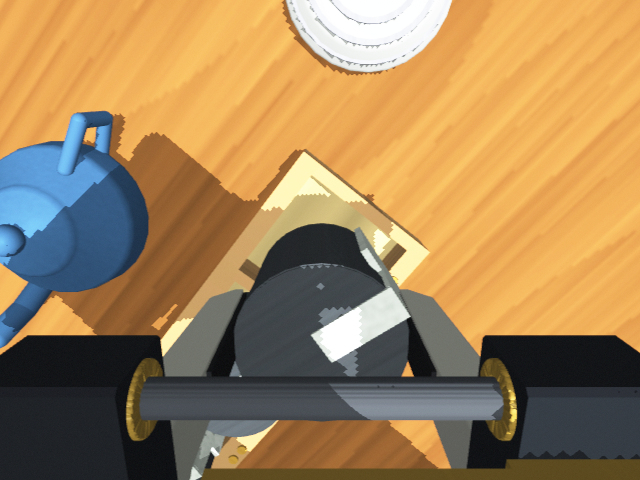

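```bash
python3 - <<'E'
from h import *
im=cv2.imread('pics/held4.png');s,p,Rt=tool();m=cam('wrist')
v=cv2.GaussianBlur(im,(3,3),0).max(2).astype(int);pts=[]
for x in range(248,352,4):
    col=v[245:340,x]; w=np.nonzero(col<45)[0]
    if len(w)>3:
        i=w[0]
        j=np.nonzero(col[i:]>52)[0]
        if len(j):pts.append((x,245+i+j[0]))
pts=np.array(pts);print(pts.tolist())
zl=p[2]-.006+.066-.0564
for _ in range(3):
    P=ray('wrist',pts,zl,m);c,rm=circ(P,.033);e=abs(np.hypot(*(P[:,:2]-c).T)-.033);pts=pts[e<max(.0012,np.median(e))]
print((Rt.T@np.r_[c-p[:2],0]*1000).round(1),len(pts),rm);T=pk(4)-(c-p[:2]);print(T);go(*T,.0614)
E
```

```text
[[256, 288], [260, 285], [264, 281], [268, 279], [272, 276], [276, 274], [280, 272], [284, 270], [288, 269], [292, 267], [296, 266], [300, 265], [304, 264], [308, 263], [312, 263], [316, 263], [320, 262], [324, 262], [328, 263], [332, 263], [336, 263], [340, 265], [344, 265], [348, 267]]
[ 60.3 -15.2   0.2] 8 0.0006081092052003325
[ 0.60420268 -0.016838  ]
t 58.95 shift [-61.4  15.6  66.9] turn 0 cur yaw -2.421 q6 2.26 F [ 0.6 -0.5 -2.8] open 0.066
```

```bash
python3 - <<'E'
from h import *
im=cv2.imread('pics/held4.png');s,p,Rt=tool();m=cam('wrist')
v=cv2.GaussianBlur(im,(3,3),0).max(2).astype(int)
pts=[(256,288),(260,285),(264,281),(268,279),(272,276),(276,274),(280,272),(284,270),(288,269),(292,267),(296,266),(300,265),(304,264),(308,263),(316,263),(324,262),(332,263),(340,265),(348,267)]
P=ray('wrist',pts,p[2]-.006+.066-.0564,m)[:,:2]
r=least_squares(lambda c:np.hypot(*(P-c).T)-.033,p[:2]);c=r.x
print((Rt.T@np.r_[c-p[:2],0]*1000).round(1),np.sqrt(np.mean(r.fun**2)));T=pk(4)-(c-p[:2]);print(T);go(*T,.0614)
E
```

```text
[-2.4  0.4 -0. ] 0.0001256997190670521
[ 0.65725923 -0.05369688]
t 58.95 shift [ 1.3  0.  67.1] turn 0 cur yaw -2.421 q6 2.26 F [ 0.6 -0.5 -2.8] open 0.066
```

arm_command(increments="1 1 0 20 0;1 1 0 33 0;1 1 0 37 0;1 1 0 37 0;1 1 0 37 0")

```text
t: 59.45
tool_pos: [0.656, -0.0528, 0.0957]
orientation: [-2.862, 1.295, -0.001]
force: [0.5, 0.5, -2.8]
opening: 0.0653
gripper_force: 30.0
```

arm_command(increments="1 0 0 0 0;1 0 0 0 0")

```text
t: 59.65
tool_pos: [0.6563, -0.0528, 0.096]
orientation: [-2.862, 1.295, -0.002]
force: [-0.0, -0.3, -2.3]
opening: 0.0655
gripper_force: 30.0
```

```bash
python3 - <<'E'
from h import *
go(.6573,-.0537,.0614)
E
```

```text
t 59.65 shift [ 1.3 -0.2 28.6] turn 0 cur yaw -2.42 q6 2.26 F [-0.  -0.3 -2.3] open 0.0655
```

arm_command(increments="1 1 0 10 0;1 1 0 18 0;1 1 0 24 0;1 1 0 28 0;1 1 0 28.5 0")

```text
t: 60.15
tool_pos: [0.6561, -0.0535, 0.0673]
orientation: [2.862, -1.295, -0.001]
force: [-5.9, 0.8, 9.0]
opening: 0.0658
gripper_force: 30.0
```

arm_command(increments="1 0 0 0.5 0;1 0 0 1 0;1 0 0 1 0")

```text
t: 60.45
tool_pos: [0.6566, -0.0536, 0.0672]
orientation: [2.862, -1.295, 0.0]
force: [-5.9, 1.6, 11.5]
opening: 0.0655
gripper_force: 30.0
```

arm_command(increments="0.08 0 0 -1 0;0.08 0 0 -1 0;0.08 0 0 -1 0;0.08 0 0 -1 0;0.08 0 0 -1 0")

```text
t: 60.95
tool_pos: [0.6563, -0.0535, 0.0663]
orientation: [2.862, -1.295, -0.0]
force: [0.0, -0.1, 0.7]
opening: 0.0856
gripper_force: 0.0
```

arm_command(increments="0.08 0 0 -30 0;0.08 0 0 -80 0;0.08 0 0 -130 0;0.08 0 0 -150 0")

```text
t: 61.35
tool_pos: [0.6588, -0.0539, 0.2235]
orientation: [-2.86, 1.294, -0.013]
force: [0.4, 0.4, 0.6]
opening: 0.0857
gripper_force: 0.0
```

arm_command(increments="0 0 220 0 0;0 0 220 0 0;0 0 220 0 0;0 0 220 0 0;0 0 220 0 0")

```text
t: 61.85
tool_pos: [0.4884, -0.201, 0.2166]
orientation: [2.86, -1.298, -0.001]
force: [-0.2, 0.3, 0.5]
opening: 0.0932
gripper_force: 0.0
```

arm_command(increments="0 0 0 0 0;0 0 0 0 0;0 0 0 0 0")

```text
t: 62.15
tool_pos: [0.4919, -0.1981, 0.2167]
orientation: [-2.862, 1.294, -0.0]
force: [-0.2, 0.1, 0.2]
opening: 0.0928
gripper_force: 0.0
```

```bash
python3 - <<'E'
from h import *
t=robot.read_camera('top');w=robot.read_camera('scene')
cv2.imwrite('pics/fin.png',np.hstack([cv2.resize(t[130:280,200:450],None,fx=1.6,fy=1.6),cv2.resize(w[200:350,200:450],None,fx=1.6,fy=1.6)]))
for k in D:
    uv=proj('top',[np.r_[pk(k),.005+D[k][1]]])[0]
    c,a,rm=lid('top',t,uv,k,.005,win=26,vt=60);print(k,((c-pk(k))*1000).round(1),round(rm*1000,2))
E
```

```text
1 [-2.  -3.3] 7.19
2 [-1.1 -3.2] 5.38
3 [-0.8 -2.6] 3.25
4 [-0.4 -1.5] 2.86
```

View pics/fin.png

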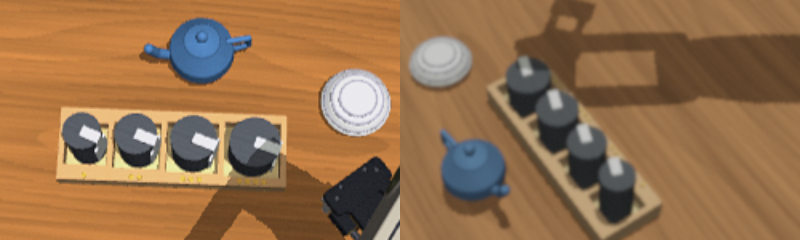

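The final picture shows all four tins standing upright in their own pockets, with the bystanders untouched and the gripper clear of everything.

```bash
python3 -c "
from plant import robot
print(robot.close_job())"
```

```text
the job is handed in; nothing more can be done
None
```

All four tins were scanned in order and stand in their own pockets of the rack, and the job was handed in at about 62 s; the hand-in gave no verdict.

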